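Get the chisel out from among the containers

TASK

The chisel lies hemmed in on the plywood caddy: first stand the screw jar, the metal tin and the white bottle aside on the black rubber mat, all three, then lay the chisel flat into the dark wooden chisel holder (either way round). After that put every container back upright into the very bay of the caddy it stood in at the start, and do not tip anything over or disturb the sanding block and the tape measure.

Things in the scene. Friction and masses are not known exactly. Their poses are not given: they have to be found in the camera images.
- screw_jar: Upright clear screw jar with a wide brass-coloured lid, 68 mm diameter, 92 mm tall, about 0.2 to 0.5 kg. Origin at the centre of its underside, z up.
- tin: Upright plain bare-metal tin, straight cylinder of 56 mm diameter, 110 mm tall, about 0.17 to 0.35 kg. Origin at the centre of its underside, z up.
- bottle: Upright white plastic bottle with paper label and black cap, 54 mm body diameter, 95 mm tall in all, about 0.14 to 0.28 kg. The side is straight up to 54 mm, then a shoulder and narrow neck. Origin at the centre of its underside, z up.
- chisel: Wood chisel with yellow handle, 210 mm long along its y, lying flat in the caddy lane among the containers. Handle from y = +8 to +105 mm, 20 mm wide, top 23 mm above the origin: grip it at y = +50 mm, where it balances. Blade to -y, 10 mm wide, 4 mm thick. 0.1 to 0.2 kg. Origin on its axis halfway along, 2 mm below the surface it rests on.
- caddy: Fixed plywood board 4 mm thick, 216 mm (its x) wide, from -167 to +95 mm along its y. Strips 4 mm wide, top 10 mm above the bench, frame three square bays, 80 mm inside, centred at (x, y) = (-60, 42), (-60, -42), (60, 0) mm; one container is centred in each. The chisel lane, 32 mm wide, runs along y at x = 0. Origin: underside, on the bench; x points away from the robot.
- side_mat: Fixed black rubber mat, 200 mm (its x) by 170 mm (its y), 4 mm thick, to the left or right of the caddy: the side area for the three containers. Origin at the centre of its underside, on the bench top.
- chisel_holder: Fixed shallow dark wooden tray for the chisel, on the other side of the caddy, outside 52 mm (its x) by 244 mm (its y), inside 40 by 232 mm, floor 4 mm and rim 10 mm above the bench. The chisel lies in it along its y. Origin at the centre of its underside, on the bench top.
- sanding_block: Bystander behind the caddy: brown cork sanding block, 64x112x30 mm. Origin at the centre of its underside.
- tape_measure: Bystander behind the caddy: yellow tape measure standing on edge, 36x84x65 mm. Origin at the centre of its underside.
There are look-alikes about, which are no part of the job. Leave any blue or green look-alike of the bottle alone.

How it is judged:
On the way, in this order (a step that is already met when the one before it is completed fails the run):
1. all three containers stand on the side mat (x of screw_jar in the frame of side_mat between -0.1 and 0.1 m and y of screw_jar in the frame of side_mat between -0.085 and 0.085 m and z of each of screw_jar, tin, bottle in the frame of side_mat below 0.008 m and angle between each of screw_jar, tin, bottle's own z axis and vertical below 0.15 rad and x of tin in the frame of side_mat between -0.1 and 0.1 m and y of tin in the frame of side_mat between -0.085 and 0.085 m and x of bottle in the frame of side_mat between -0.1 and 0.1 m and y of bottle in the frame of side_mat between -0.085 and 0.085 m), for 0.2 s.
2. the chisel lies released in its holder (horizontal distance between chisel and chisel_holder below 0.015 m and z of chisel in the frame of chisel_holder between -0.004 and 0.008 m and angle between the y axis of chisel and the y axis of chisel_holder, either way round below 0.2 rad and angle between chisel's own z axis and vertical below 0.15 rad and linear speed of chisel below 0.02 m/s and contact force between the fingers and chisel below 0.1 N), for 0.2 s.
At the end, for the whole second after the job is handed in: The chisel lies flat in its holder, its middle within 15 mm of the holder's centre and in line with it within 0.2 rad; the jar, the tin and the bottle each stand upright, within 16 mm of where they stood at the start; all are released and at rest (all of step 2 and distance of each of screw_jar, tin, bottle from where it was at the start of the episode below 0.016 m and angle between each of screw_jar, tin, bottle's own z axis and vertical below 0.1 rad and linear speed of each of screw_jar, tin, bottle below 0.02 m/s and contact force between the fingers and screw_jar below 0.1 N and contact force between the fingers and tin below 0.1 N and contact force between the fingers and bottle below 0.1 N); the robot touches nothing.
It fails at once if screw jar tipped over (angle between screw_jar's own z axis and vertical above 0.6 rad).
It fails at once if tin tipped over (angle between tin's own z axis and vertical above 0.6 rad).
It fails at once if bottle tipped over (angle between bottle's own z axis and vertical above 0.6 rad).
It fails at once if sanding block disturbed (distance of sanding_block from where it was at the start of the episode above 0.02 m).
It fails at once if tape measure disturbed (distance of tape_measure from where it was at the start of the episode above 0.02 m).
It also fails if it takes over 125 s, if anything falls off the work surface, if the arm or the gripper's body presses on something with over 40 N, if the wrist force passes 120 N, or if a joint passes its speed limit or range.

ROBOT

A 6-joint arm with a two-finger parallel gripper is mounted at the origin on a cart in front of the work surface, level with it; the furniture and walls round the work are solid. World frame = base frame: x ahead of the robot, y to its left, z up, the work surface at z = 0. Lengths are in m, angles in rad, forces in N, time in s.
With the tool pointing down it reaches from about 0.275 to 0.825 m from the base axis. Payload 5.2 kg.
Tool frame: the origin (TCP) lies at the very end of the fingers, on their centre line; the grasp point (between the pads) lies 19 mm behind it; z points along the fingers, x is the direction in which the jaws open and shut, and the axes are right-handed (so a half turn about z gives the same grasp; the last joint's range is limited). The gripper opens to 93 mm and grips with 3 to 60 N. Pads are 15 mm wide; open, the fingers measure 128 mm over their backs; the gripper's body (75 mm by 188 mm) begins 65 mm behind the grasp point.
Start: joints at [0.926, 0.259, 1.535, -0, 1.348, -0.203], TCP at [0.235, 0.497, 0.219] pointing down, gripper open.
Joint ranges: [-3.14, 3.14], [-0.91, 2.08], [0.19, 2.58], [-1.22, 4.36], [0.22, 2.71], [-3.12, 3.12]. Speed limits (rad/s): [2.57, 2.57, 3.14, 3.14, 3.14, 3.14].

INTERFACE

Orientations are given as a 3x3 rotation matrix whose columns are the frame's x, y, z axes.
In Python, from cell import sensors, optics, job gives the robot as it stands.
- The arm moves only by the tool carry_out, never from a script. Its argument "series" is a list of rows, each an object of numbers: "wx", "wy", "wz": the turn, a rotation vector about the tool's x, y, z in degrees; "dx", "dy", "dz": the shift along the tool's x, y, z in mm; "hand": the finger opening in mm, from 0 to 93. In form: [{"wx": .., "wy": .., "wz": .., "dx": .., "dy": .., "dz": .., "hand": ..}, ...]. A call has 1 to 20 rows; each row is the pose to reach, as a shift and turn from the pose measured when the call began, along the tool's axes at that moment; what a row does not reach only later rows make up. A row lasts 1/10 s, in which the tool goes at most 50 mm and 8.59 degrees, less where a joint would pass 70% of its speed; a pose out of reach is approached as far as the arm can. A call with a gripper value outside its range is refused whole. The fingers move at their own pace and stop on an object; "force" is the grip in N (left out, the last holds). Time passes only in rows, so rows that repeat a pose let the fingers close. It gives the time, the measured TCP pose, the force and the opening at its end, in the units of the state.
- sensors.sense(): the state, without advancing time (a new reading comes with each control period).
- optics.camera(name): name is "side" or "top"; returns (picture, depth): 384x512x3 uint8, blue, green, red; 384x512 float32, m along the optical axis (not along the pixel's ray), 0 where there is no reading.
- optics.camera_info(name): a dict with "fx", "fy", "cx", "cy" (pixels), "R" (3x3) and "t" (3): a world point X has camera coordinates R X + t. Camera axes: x right, y down, z forward; pixel columns grow to the right and rows downward; lengths in m; the calibration is good to about 2 mm. A picture is of the moment at which its call begins. camera_info takes no time and is no camera call.
- job.finish_job(): hands the job in, once; it reports no verdict.
The state is a dict: "t": time; "joint_pos": joint angles; "joint_velocities": joint speeds; "joint_torque": joint torques, N m; "tcp_pos": TCP position; "tool_rot": TCP orientation; "force": force on the tool from outside, world axes, zero at the start; "wrist_torque": the same for the moment, N m; "finger_gap": finger opening in m.
Only numpy, scipy, OpenCV 4.12 (cv2) and the standard library are available. Lean on these libraries where they do the work, as an engineer would, in place of code of your own. Each camera call takes 0.05 s, during which the arm holds its last target.

## Working session

There is one attempt and no reset: what is moved stays moved. The work goes in short steps, Python scripts to look and compute and a tool call to move; the robot and the scene stay as the last step left them, time stands still between calls to the robot, and variables do not carry over. Pictures are saved under pics/ and viewed, and the job is handed in when it is done.

Besides the shell and the picture viewer there is one more tool, called after ">>>" by a JSON object that holds its "fn" and its "kwargs", one argument or row to a line. carry_out: Moves the arm, as the interface text tells. Its arguments: {"type":"object","properties":{"series":{"type":"array"},"force":{"type":"number"}},"required":["series"]}

```bash
ls; mkdir -p pics; python3 - <<'E'
from cell import sensors, optics, job
import cv2
for n in ("top","side"):
    p,d=optics.camera(n); cv2.imwrite(f"pics/{n}0.png",p)
    i=optics.camera_info(n); print(n,i)
print(sensors.sense())
E
```

```text
pics
top {'fx': 436.7989138580618, 'fy': 436.7989138580618, 'cx': 261.16942388298855, 'cy': 194.15808989425668, 'R': array([[ 0.01259222, -0.99981632,  0.01444864],
       [-0.99451724, -0.01402305, -0.10362822],
       [ 0.1038118 , -0.01306451, -0.99451115]]), 't': array([0.03994921, 0.60499471, 1.07957633])}
side {'fx': 418.48053949050734, 'fy': 418.48053949050734, 'cx': 249.3612136442895, 'cy': 195.0093652523865, 'R': array([[-0.96362755, -0.26684603,  0.01466754],
       [-0.23106971,  0.80434497, -0.54739013],
       [ 0.13427112, -0.53086944, -0.83674901]]), 't': array([0.62906001, 0.12437685, 1.30522954])}
{'t': 0.1, 'joint_pos': array([ 9.26188217e-01,  2.59303537e-01,  1.53595517e+00,  3.01744731e-06,
        1.34800694e+00, -2.02821776e-01]), 'joint_velocities': array([ 0.00143873, -0.00235574, -0.00420752,  0.00047227, -0.00053374,
       -0.00045196]), 'joint_torque': array([ 3.81787722e-04, -4.38210726e+01, -2.84641886e+01,  7.19158421e-02,
        3.62991972e-02, -9.01726821e-05]), 'tcp_pos': array([0.2348453 , 0.49680239, 0.21789027]), 'tool_rot': array([[ 4.27554752e-01,  9.03988893e-01, -1.00762958e-03],
       [ 9.03987970e-01, -4.27555805e-01, -1.33551465e-03],
       [-1.63810829e-03, -3.39879384e-04, -9.99998601e-01]]), 'force': array([-0.44476124, -0.25814869, -1.17208944]), 'wrist_torque': array([ 0.01620723, -0.01943071, -0.03897402]), 'finger_gap': 0.09291896094809128}
```

View pics/top0.png

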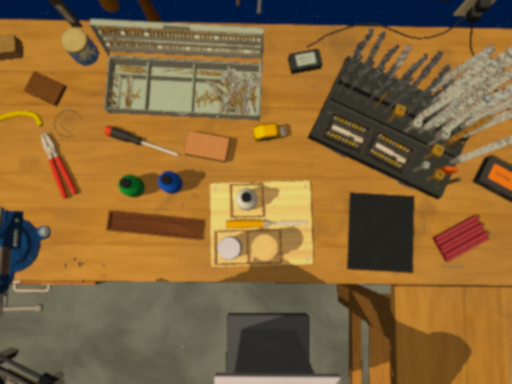

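View pics/side0.png

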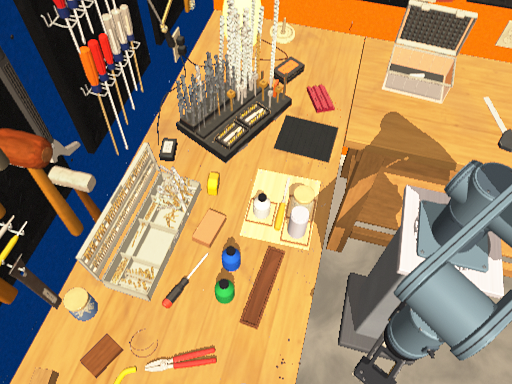

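Top view (512×384): caddy at about (260,223) with the bottle at (246,198), tin at (230,247), jar at (264,247) and the chisel between them with its handle to the left (+y). The mat is at (381,232), the holder at (157,225), the cork block at (207,146) and the tape at (270,131). Blue and green look-alikes are at (170,182) and (131,185). Next I'll measure these.

```bash
cat > h.py <<'E'
import numpy as np, cv2
from cell import sensors, optics, job
def cloud(n):
    p,d=optics.camera(n); i=optics.camera_info(n)
    v,u=np.mgrid[0:384,0:512]
    c=np.dstack([(u-i['cx'])/i['fx']*d,(v-i['cy'])/i['fy']*d,d])-i['t']
    X=c@i['R']; X[d==0]=np.nan
    return p,X
def ray(n,uv,z):
    i=optics.camera_info(n); uv=np.atleast_2d(uv).astype(float)
    r=np.c_[(uv[:,0]-i['cx'])/i['fx'],(uv[:,1]-i['cy'])/i['fy'],np.ones(len(uv))]@i['R']
    o=-i['R'].T@i['t']; return o+r*((z-o[2])/r[:,2])[:,None]
def proj(n,X):
    i=optics.camera_info(n); c=np.atleast_2d(X)@i['R'].T+i['t']
    return np.c_[c[:,0]/c[:,2]*i['fx']+i['cx'],c[:,1]/c[:,2]*i['fy']+i['cy']]
def to(x,y,z,yaw=None):
    "shift/turn in tool axes to reach world pos, tool down, tool x at world yaw(deg, mod 180)"
    s=sensors.sense(); R=s['tool_rot']; 
    d=R.T@(np.array([x,y,z])-s['tcp_pos'])*1000
    w=np.zeros(3)
    if yaw is not None:
        from scipy.spatial.transform import Rotation as Ro
        best=None
        for k in(0,180,-180):
            a=np.radians(yaw+k); G=np.c_[[np.cos(a),np.sin(a),0],[np.sin(a),-np.cos(a),0],[0,0,-1]]
            v=np.degrees(Ro.from_matrix(R.T@G).as_rotvec())
            if best is None or np.linalg.norm(v)<np.linalg.norm(best): best=v
        w=best
    print('d',d.round(1),'w',w.round(2),'| t',round(s['t'],2),'tcp',s['tcp_pos'].round(4),'gap',round(s['finger_gap'],4),'F',s['force'].round(1))
E
python3 - <<'E'
from h import *
p,X=cloud("top")
g=p.astype(int).sum(2)
hsv=cv2.cvtColor(p,cv2.COLOR_BGR2HSV)
def rect(mask,z,name):
    n,l,st,c=cv2.connectedComponentsWithStats(mask.astype(np.uint8))
    k=1+np.argmax(st[1:,4]); cn,_=cv2.findContours((l==k).astype(np.uint8),cv2.RETR_EXTERNAL,cv2.CHAIN_APPROX_NONE)
    cn=max(cn,key=cv2.contourArea)[:,0]; W=ray("top",cn,z)[:,:2]
    r=cv2.minAreaRect((W*1000).astype(np.float32)); print(name,st[k],r)
roi=np.zeros((384,512),bool)
def R(a,b,c,d):
    m=np.zeros((384,512),bool); m[b:d,a:c]=1; return m
print(hsv[232,381],hsv[225,157],hsv[260,300],hsv[270,330])
rect(R(335,180,430,285)&(hsv[...,2]<60),0.004,'mat')
rect(R(95,200,212,250)&(hsv[...,2]<130)&(hsv[...,0]<20),0.010,'holder')
rect(R(195,170,330,280)&(X[...,2]>0.0)&(hsv[...,2]>190),0.004,'caddy')
for nm,box,zl,zh in(('jar',R(245,225,285,270),.085,.110),('tin',R(212,225,247,270),.10,.13),('bottlecap',R(225,180,265,222),.085,.12),('bottlebody',R(225,180,265,222),.05,.12),('chiselhandle',R(215,215,265,232),.015,.04),('block',R(180,125,235,165),.02,.05),('tape',R(245,115,295,145),.04,.09)):
    m=box&(X[...,2]>zl)&(X[...,2]<zh); P=X[m]
    print(nm,m.sum(),P.mean(0).round(4),'min',P.min(0).round(4),'max',P.max(0).round(4), 'mid',((P.min(0)+P.max(0))/2).round(4))
m=R(195,170,330,280)
big=cv2.resize(p[165:285,100:340],None,fx=3.3,fy=3.3,interpolation=cv2.INTER_CUBIC); cv2.imwrite('pics/z1.png',big)
E
```

```text
[30 46 33] [ 12 195 111] [ 23 133 228] [ 17 190 188]
mat [ 348  194   65   77 4648] ((513.46826171875, -263.30499267578125), (163.4595947265625, 192.09886169433594), 87.50157165527344)
holder [ 107  211   98   28 1893] ((524.8384399414062, 316.76068115234375), (247.77810668945312, 51.58879470825195), 85.18822479248047)
caddy [ 232  180   81   86 2879] ((533.0647583007812, 18.94702911376953), (220.3881072998047, 203.875244140625), 2.2502620220184326)
jar 566 [0.4716 0.0387 0.0944] min [0.4416 0.0072 0.0882] max [0.5029 0.0691 0.1011] mid [0.4722 0.0381 0.0946]
tin 426 [0.469  0.1221 0.1123] min [0.4433 0.0947 0.1002] max [0.4947 0.1488 0.1178] mid [0.469  0.1218 0.109 ]
bottlecap 92 [0.5898 0.0851 0.098 ] min [0.5781 0.0731 0.0868] max [0.6022 0.0972 0.1035] mid [0.5902 0.0851 0.0951]
bottlebody 372 [0.5883 0.0847 0.0758] min [0.5639 0.0585 0.0501] max [0.6166 0.1107 0.1035] mid [0.5903 0.0846 0.0768]
chiselhandle 311 [0.529  0.0899 0.0217] min [0.5103 0.0396 0.0153] max [0.5394 0.1365 0.0303] mid [0.5249 0.088  0.0228]
block 1017 [0.7281 0.19   0.0271] min [0.6894 0.1328 0.0204] max [0.7674 0.2485 0.034 ] mid [0.7284 0.1906 0.0272]
tape 368 [0.7642 0.0399 0.0557] min [0.744  0.0045 0.0402] max [0.8067 0.0921 0.0667] mid [0.7754 0.0483 0.0535]
```

View pics/z1.png

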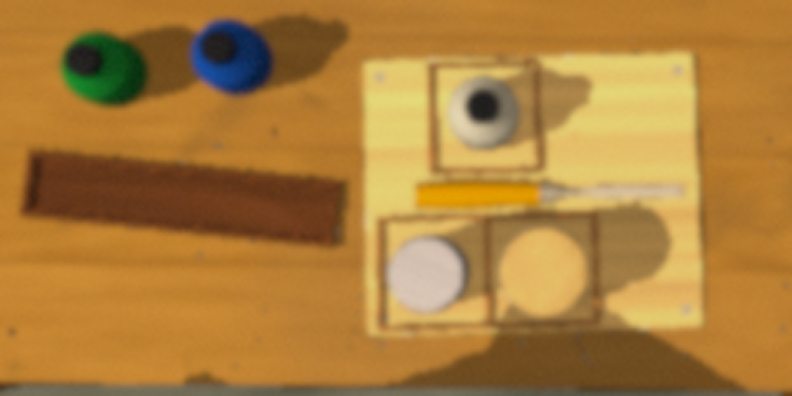

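The zoom shows the caddy yawed by about 2°, with all spacings matching the spec (jar–tin 84 mm). Next I'll refine the chisel and check the look-alikes' clearance near the holder, cross-checking with the side camera.

```bash
python3 - <<'E'
from h import *
p,X=cloud("top"); hsv=cv2.cvtColor(p,cv2.COLOR_BGR2HSV)
def R(a,b,c,d):
    m=np.zeros((384,512),bool); m[b:d,a:c]=1; return m
m=R(215,215,270,232)&(hsv[...,1]>200)&(hsv[...,2]>150)
cn,_=cv2.findContours(m.astype(np.uint8),cv2.RETR_EXTERNAL,cv2.CHAIN_APPROX_NONE); cn=max(cn,key=cv2.contourArea)[:,0]
W=ray("top",cn,0.017)[:,:2]*1000; print('handle',cv2.minAreaRect(W.astype(np.float32)),W.min(0),W.max(0))
for nm,b in(('green',R(110,165,150,205)),('blue',R(152,165,195,205))):
    q=b&(X[...,2]>.03); P=X[q]; print(nm,P.min(0).round(3),P.max(0).round(3))
ps,Xs=cloud("side")
for nm,b,zl,zh in(('bottle',(.55,.63,.04,.13),.03,.12),('tin',(.43,.51,.085,.16),.1,.13),('jar',(.43,.51,0,.08),.08,.105),('green/blue',(.58,.68,.2,.45),.03,.12),('block',(.67,.79,.1,.27),.02,.05)):
    q=(Xs[...,0]>b[0])&(Xs[...,0]<b[1])&(Xs[...,1]>b[2])&(Xs[...,1]<b[3])&(Xs[...,2]>zl)&(Xs[...,2]<zh); P=Xs[q]
    print('side',nm,q.sum(),P.mean(0).round(4),P.min(0).round(4),P.max(0).round(4))
hs=cv2.cvtColor(ps,cv2.COLOR_BGR2HSV)
m=R(235,235,290,335)&(hs[...,2]<120)&(hs[...,0]<20)
cn,_=cv2.findContours(m.astype(np.uint8),cv2.RETR_EXTERNAL,cv2.CHAIN_APPROX_NONE); cn=max(cn,key=cv2.contourArea)[:,0]
print('holder side',cv2.minAreaRect((ray("side",cn,.01)[:,:2]*1000).astype(np.float32)))
to(.5903,.0847,.14,92.2)
E
```

```text
handle ((529.8890991210938, 89.48799133300781), (17.865550994873047, 89.47713470458984), 0.7586265802383423) [520.41053658  44.67947775] [539.31168572 134.30707605]
green [0.594 0.349 0.03 ] [0.645 0.401 0.101]
blue [0.604 0.251 0.031] [0.656 0.304 0.098]
side bottle 309 [0.5881 0.0981 0.068 ] [0.5631 0.0715 0.031 ] [0.6168 0.1155 0.1034]
side tin 269 [0.469  0.1279 0.1115] [0.4427 0.0989 0.1   ] [0.4966 0.1517 0.1193]
side jar 324 [0.4714 0.044  0.0937] [0.4405 0.0064 0.0804] [0.5026 0.072  0.1006]
side green/blue 684 [0.6222 0.3398 0.0671] [0.5937 0.2582 0.03  ] [0.6556 0.4062 0.0993]
side block 664 [0.728  0.195  0.0271] [0.6907 0.1352 0.0202] [0.7662 0.2509 0.0354]
holder side ((523.3724365234375, 436.03704833984375), (1.213397741317749, 8.471592903137207), 79.18618774414062)
d [-220.8  497.5   78.3] w [-2.000e-02  4.000e-02 -2.751e+01] | t 0.25 tcp [0.235  0.497  0.2183] gap 0.0929 F [ 0.1 -0.  -0.3]
```

>>> {"fn": "carry_out", "kwargs": {
  "series": [
    {"dx": -221,"dy": 497.5,"dz": 78,"wz": -27.5,"hand": 93},
    {"dx": -221,"dy": 497.5,"dz": 78,"wz": -27.5,"hand": 93},
    {"dx": -221,"dy": 497.5,"dz": 78,"wz": -27.5,"hand": 93},
    {"dx": -221,"dy": 497.5,"dz": 78,"wz": -27.5,"hand": 93},
    {"dx": -221,"dy": 497.5,"dz": 78,"wz": -27.5,"hand": 93},
    {"dx": -221,"dy": 497.5,"dz": 78,"wz": -27.5,"hand": 93},
    {"dx": -221,"dy": 497.5,"dz": 78,"wz": -27.5,"hand": 93},
    {"dx": -221,"dy": 497.5,"dz": 78,"wz": -27.5,"hand": 93},
    {"dx": -221,"dy": 497.5,"dz": 78,"wz": -27.5,"hand": 93},
    {"dx": -221,"dy": 497.5,"dz": 78,"wz": -27.5,"hand": 93},
    {"dx": -221,"dy": 497.5,"dz": 78,"wz": -27.5,"hand": 93},
    {"dx": -221,"dy": 497.5,"dz": 78,"wz": -27.5,"hand": 93},
    {"dx": -221,"dy": 497.5,"dz": 78,"wz": -27.5,"hand": 93},
    {"dx": -221,"dy": 497.5,"dz": 78,"wz": -27.5,"hand": 93}
  ],
  "force": 20
}}

```text
$.series[0]: bad value
```

```bash
python3 - <<'E'
from h import *
to(.5903,.0847,.026,92.2)
E
```

```text
d [-220.7  497.5  192.3] w [-2.000e-02  4.000e-02 -2.751e+01] | t 0.25 tcp [0.235  0.497  0.2183] gap 0.0929 F [ 0.1 -0.  -0.3]
```

>>> {"fn": "carry_out", "kwargs": {
  "series": [
    {"wx": 0,"wy": 0,"wz": -27.5,"dx": -221,"dy": 497.5,"dz": 78,"hand": 93},
    {"wx": 0,"wy": 0,"wz": -27.5,"dx": -221,"dy": 497.5,"dz": 78,"hand": 93},
    {"wx": 0,"wy": 0,"wz": -27.5,"dx": -221,"dy": 497.5,"dz": 78,"hand": 93},
    {"wx": 0,"wy": 0,"wz": -27.5,"dx": -221,"dy": 497.5,"dz": 78,"hand": 93},
    {"wx": 0,"wy": 0,"wz": -27.5,"dx": -221,"dy": 497.5,"dz": 78,"hand": 93},
    {"wx": 0,"wy": 0,"wz": -27.5,"dx": -221,"dy": 497.5,"dz": 78,"hand": 93},
    {"wx": 0,"wy": 0,"wz": -27.5,"dx": -221,"dy": 497.5,"dz": 78,"hand": 93},
    {"wx": 0,"wy": 0,"wz": -27.5,"dx": -221,"dy": 497.5,"dz": 78,"hand": 93},
    {"wx": 0,"wy": 0,"wz": -27.5,"dx": -221,"dy": 497.5,"dz": 78,"hand": 93},
    {"wx": 0,"wy": 0,"wz": -27.5,"dx": -221,"dy": 497.5,"dz": 78,"hand": 93},
    {"wx": 0,"wy": 0,"wz": -27.5,"dx": -221,"dy": 497.5,"dz": 78,"hand": 93},
    {"wx": 0,"wy": 0,"wz": -27.5,"dx": -221,"dy": 497.5,"dz": 78,"hand": 93},
    {"wx": 0,"wy": 0,"wz": -27.5,"dx": -221,"dy": 497.5,"dz": 78,"hand": 93},
    {"wx": 0,"wy": 0,"wz": -27.5,"dx": -221,"dy": 497.5,"dz": 78,"hand": 93}
  ],
  "force": 20
}}

```text
t: 1.65
tcp_pos: [0.5892, 0.0852, 0.1401]
tool_rot: [[-0.038, 0.999, -0.002], [0.999, 0.038, 0.0], [0.0, -0.002, -1.0]]
force: [0.5, 0.5, -0.2]
finger_gap: 0.0929
```

```bash
python3 - <<'E'
from h import *
to(.5903,.0847,.026,92.2)
E
```

```text
d [ -0.6   1.3 114.1] w [-0.12 -0.01 -0.03] | t 1.65 tcp [0.5892 0.0852 0.1401] gap 0.0929 F [ 0.5  0.5 -0.2]
```

>>> {"fn": "carry_out", "kwargs": {
  "series": [
    {"wx": 0,"wy": 0,"wz": 0,"dx": -0.5,"dy": 1.3,"dz": 40,"hand": 93},
    {"wx": 0,"wy": 0,"wz": 0,"dx": -0.5,"dy": 1.3,"dz": 80,"hand": 93},
    {"wx": 0,"wy": 0,"wz": 0,"dx": -0.5,"dy": 1.3,"dz": 104,"hand": 93},
    {"wx": 0,"wy": 0,"wz": 0,"dx": -0.5,"dy": 1.3,"dz": 114,"hand": 93},
    {"wx": 0,"wy": 0,"wz": 0,"dx": -0.5,"dy": 1.3,"dz": 114,"hand": 93},
    {"wx": 0,"wy": 0,"wz": 0,"dx": -0.5,"dy": 1.3,"dz": 114,"hand": 50},
    {"wx": 0,"wy": 0,"wz": 0,"dx": -0.5,"dy": 1.3,"dz": 114,"hand": 45},
    {"wx": 0,"wy": 0,"wz": 0,"dx": -0.5,"dy": 1.3,"dz": 114,"hand": 45},
    {"wx": 0,"wy": 0,"wz": 0,"dx": -0.5,"dy": 1.3,"dz": 114,"hand": 45},
    {"wx": 0,"wy": 0,"wz": 0,"dx": -0.5,"dy": 1.3,"dz": 114,"hand": 45},
    {"wx": 0,"wy": 0,"wz": 0,"dx": -0.5,"dy": 1.3,"dz": 114,"hand": 45}
  ],
  "force": 20
}}

```text
t: 2.75
tcp_pos: [0.5905, 0.0846, 0.0265]
tool_rot: [[-0.038, 0.999, -0.001], [0.999, 0.038, -0.0], [0.0, -0.001, -1.0]]
force: [0.1, -0.2, 2.6]
finger_gap: 0.0532
```

```bash
python3 - <<'E'
from h import *
to(.573,-.263,.09,88)
E
```

```text
d [-346.7  -30.7  -63.5] w [-0.08  0.    4.16] | t 2.75 tcp [0.5905 0.0846 0.0265] gap 0.0532 F [ 0.1 -0.2  2.6]
```

>>> {"fn": "carry_out", "kwargs": {
  "series": [
    {"wx": 0,"wy": 0,"wz": 0,"dx": 0,"dy": 0,"dz": -20,"hand": 45},
    {"wx": 0,"wy": 0,"wz": 0,"dx": 0,"dy": 0,"dz": -60,"hand": 45},
    {"wx": 0,"wy": 0,"wz": 0,"dx": -30,"dy": -4,"dz": -64,"hand": 45},
    {"wx": 0,"wy": 0,"wz": 0,"dx": -75,"dy": -8,"dz": -64,"hand": 45},
    {"wx": 0,"wy": 0,"wz": 0,"dx": -120,"dy": -12,"dz": -64,"hand": 45},
    {"wx": 0,"wy": 0,"wz": 0,"dx": -165,"dy": -16,"dz": -64,"hand": 45},
    {"wx": 0,"wy": 0,"wz": 0,"dx": -210,"dy": -20,"dz": -64,"hand": 45},
    {"wx": 0,"wy": 0,"wz": 0,"dx": -255,"dy": -25,"dz": -64,"hand": 45},
    {"wx": 0,"wy": 0,"wz": 0,"dx": -300,"dy": -30,"dz": -64,"hand": 45},
    {"wx": 0,"wy": 0,"wz": 0,"dx": -330,"dy": -31,"dz": -64,"hand": 45},
    {"wx": 0,"wy": 0,"wz": 0,"dx": -347,"dy": -31,"dz": -64,"hand": 45},
    {"wx": 0,"wy": 0,"wz": 0,"dx": -347,"dy": -31,"dz": -64,"hand": 45},
    {"wx": 0,"wy": 0,"wz": 0,"dx": -347,"dy": -31,"dz": -64,"hand": 45}
  ]
}}

```text
t: 4.05
tcp_pos: [0.5724, -0.2621, 0.0899]
tool_rot: [[-0.037, 0.999, -0.003], [0.999, 0.037, 0.002], [0.002, -0.002, -1.0]]
force: [0.6, 1.2, -2.2]
finger_gap: 0.0535
```

```bash
python3 - <<'E'
from h import *
to(.573,-.263,.0275,92.2)
p,X=cloud('side');cv2.imwrite('pics/s1.png',p)
E
```

```text
d [-1.1  0.7 62.4] w [-0.14 -0.1  -0.06] | t 4.05 tcp [ 0.5724 -0.2621  0.0899] gap 0.0535 F [ 0.6  1.2 -2.2]
```

View pics/s1.png

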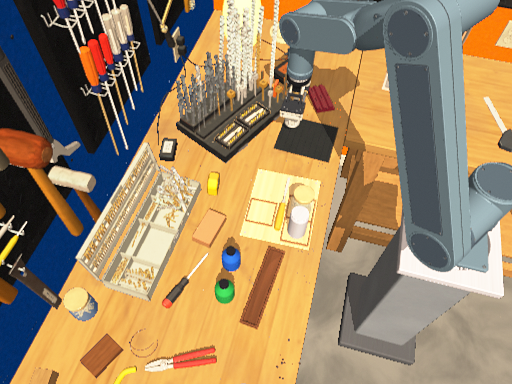

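Side view: the bottle hangs upright in the gripper at about (292,122), over the mat; its bay is empty. Setting it down.

>>> {"fn": "carry_out", "kwargs": {
  "series": [
    {"wx": 0,"wy": 0,"wz": 0,"dx": -1,"dy": 0.7,"dz": 30,"hand": 45},
    {"wx": 0,"wy": 0,"wz": 0,"dx": -1,"dy": 0.7,"dz": 50,"hand": 45},
    {"wx": 0,"wy": 0,"wz": 0,"dx": -1,"dy": 0.7,"dz": 60,"hand": 45},
    {"wx": 0,"wy": 0,"wz": 0,"dx": -1,"dy": 0.7,"dz": 62.5,"hand": 45},
    {"wx": 0,"wy": 0,"wz": 0,"dx": -1,"dy": 0.7,"dz": 63,"hand": 45},
    {"wx": 0,"wy": 0,"wz": 0,"dx": -1,"dy": 0.7,"dz": 63,"hand": 70},
    {"wx": 0,"wy": 0,"wz": 0,"dx": -1,"dy": 0.7,"dz": 63,"hand": 93},
    {"wx": 0,"wy": 0,"wz": 0,"dx": -1,"dy": 0.7,"dz": 63,"hand": 93},
    {"wx": 0,"wy": 0,"wz": 0,"dx": -1,"dy": 0.7,"dz": 63,"hand": 93},
    {"wx": 0,"wy": 0,"wz": 0,"dx": -1,"dy": 0.7,"dz": 45,"hand": 93},
    {"wx": 0,"wy": 0,"wz": 0,"dx": -1,"dy": 0.7,"dz": 5,"hand": 93},
    {"wx": 0,"wy": 0,"wz": 0,"dx": -1,"dy": 0.7,"dz": -40,"hand": 93},
    {"wx": 0,"wy": 0,"wz": 0,"dx": -1,"dy": 0.7,"dz": -65,"hand": 93},
    {"wx": 0,"wy": 0,"wz": 0,"dx": -1,"dy": 0.7,"dz": -65,"hand": 93}
  ]
}}

```text
t: 5.5
tcp_pos: [0.5759, -0.2643, 0.1604]
tool_rot: [[-0.038, 0.999, 0.005], [0.999, 0.038, -0.004], [-0.004, 0.005, -1.0]]
force: [0.2, -0.4, 0.5]
finger_gap: 0.0929
```

```bash
python3 - <<'E'
from h import *
to(.4719,.0384,.155,2.2)
E
```

```text
d [306.4 -92.3   3.7] w [ 5.0e-02  4.2e-01 -9.0e+01] | t 5.5 tcp [ 0.5759 -0.2643  0.1604] gap 0.0929 F [ 0.2 -0.4  0.5]
```

>>> {"fn": "carry_out", "kwargs": {
  "series": [
    {"wx": 0,"wy": 0,"wz": 90,"dx": 306,"dy": -92,"dz": 4,"hand": 93},
    {"wx": 0,"wy": 0,"wz": 90,"dx": 306,"dy": -92,"dz": 4,"hand": 93},
    {"wx": 0,"wy": 0,"wz": 90,"dx": 306,"dy": -92,"dz": 4,"hand": 93},
    {"wx": 0,"wy": 0,"wz": 90,"dx": 306,"dy": -92,"dz": 4,"hand": 93},
    {"wx": 0,"wy": 0,"wz": 90,"dx": 306,"dy": -92,"dz": 4,"hand": 93},
    {"wx": 0,"wy": 0,"wz": 90,"dx": 306,"dy": -92,"dz": 4,"hand": 93},
    {"wx": 0,"wy": 0,"wz": 90,"dx": 306,"dy": -92,"dz": 4,"hand": 93},
    {"wx": 0,"wy": 0,"wz": 90,"dx": 306,"dy": -92,"dz": 4,"hand": 93},
    {"wx": 0,"wy": 0,"wz": 90,"dx": 306,"dy": -92,"dz": 4,"hand": 93},
    {"wx": 0,"wy": 0,"wz": 90,"dx": 306,"dy": -92,"dz": 4,"hand": 93},
    {"wx": 0,"wy": 0,"wz": 90,"dx": 306,"dy": -92,"dz": 4,"hand": 93},
    {"wx": 0,"wy": 0,"wz": 90,"dx": 306,"dy": -92,"dz": 4,"hand": 93},
    {"wx": 0,"wy": 0,"wz": 90,"dx": 306,"dy": -92,"dz": 4,"hand": 93}
  ]
}}

```text
t: 6.8
tcp_pos: [0.4717, 0.038, 0.154]
tool_rot: [[0.999, 0.041, 0.004], [0.041, -0.999, -0.004], [0.004, 0.004, -1.0]]
force: [-0.5, 0.2, -0.5]
finger_gap: 0.0931
```

```bash
python3 - <<'E'
from h import *
to(.472,.038,.05,2.2)
E
```

```text
d [-1.00e-01 -4.00e-01  1.04e+02] w [ 0.22 -0.23  0.15] | t 6.8 tcp [0.4717 0.038  0.154 ] gap 0.0931 F [-0.5  0.2 -0.5]
```

>>> {"fn": "carry_out", "kwargs": {
  "series": [
    {"wx": 0.2,"wy": -0.2,"wz": 0,"dx": 0,"dy": -0.4,"dz": 40,"hand": 93},
    {"wx": 0.2,"wy": -0.2,"wz": 0,"dx": 0,"dy": -0.4,"dz": 80,"hand": 93},
    {"wx": 0.2,"wy": -0.2,"wz": 0,"dx": 0,"dy": -0.4,"dz": 98,"hand": 93},
    {"wx": 0.2,"wy": -0.2,"wz": 0,"dx": 0,"dy": -0.4,"dz": 103,"hand": 93},
    {"wx": 0.2,"wy": -0.2,"wz": 0,"dx": 0,"dy": -0.4,"dz": 103,"hand": 93},
    {"wx": 0.2,"wy": -0.2,"wz": 0,"dx": 0,"dy": -0.4,"dz": 103,"hand": 65},
    {"wx": 0.2,"wy": -0.2,"wz": 0,"dx": 0,"dy": -0.4,"dz": 103,"hand": 55},
    {"wx": 0.2,"wy": -0.2,"wz": 0,"dx": 0,"dy": -0.4,"dz": 103,"hand": 55},
    {"wx": 0.2,"wy": -0.2,"wz": 0,"dx": 0,"dy": -0.4,"dz": 103,"hand": 55},
    {"wx": 0.2,"wy": -0.2,"wz": 0,"dx": 0,"dy": -0.4,"dz": 103,"hand": 55}
  ],
  "force": 25
}}

```text
t: 7.8
tcp_pos: [0.4727, 0.0379, 0.0517]
tool_rot: [[0.999, 0.041, 0.002], [0.041, -0.999, -0.001], [0.002, 0.001, -1.0]]
force: [-1.3, 0.4, 4.9]
finger_gap: 0.0652
```

```bash
python3 - <<'E'
from h import *
to(.4585,-.308,.12,2.2)
E
```

```text
d [-28.3 345.1 -68.1] w [ 0.04 -0.12  0.16] | t 7.8 tcp [0.4727 0.0379 0.0517] gap 0.0652 F [-1.3  0.4  4.9]
```

>>> {"fn": "carry_out", "kwargs": {
  "series": [
    {"wx": 0,"wy": 0,"wz": 0,"dx": 0,"dy": 0,"dz": -20,"hand": 55},
    {"wx": 0,"wy": 0,"wz": 0,"dx": 0,"dy": 0,"dz": -60,"hand": 55},
    {"wx": 0,"wy": 0,"wz": 0,"dx": -4,"dy": 30,"dz": -68,"hand": 55},
    {"wx": 0,"wy": 0,"wz": 0,"dx": -8,"dy": 75,"dz": -68,"hand": 55},
    {"wx": 0,"wy": 0,"wz": 0,"dx": -12,"dy": 120,"dz": -68,"hand": 55},
    {"wx": 0,"wy": 0,"wz": 0,"dx": -16,"dy": 165,"dz": -68,"hand": 55},
    {"wx": 0,"wy": 0,"wz": 0,"dx": -20,"dy": 210,"dz": -68,"hand": 55},
    {"wx": 0,"wy": 0,"wz": 0,"dx": -24,"dy": 255,"dz": -68,"hand": 55},
    {"wx": 0,"wy": 0,"wz": 0,"dx": -28,"dy": 300,"dz": -68,"hand": 55},
    {"wx": 0,"wy": 0,"wz": 0,"dx": -28,"dy": 330,"dz": -68,"hand": 55},
    {"wx": 0,"wy": 0,"wz": 0,"dx": -28,"dy": 345,"dz": -68,"hand": 55},
    {"wx": 0,"wy": 0,"wz": 0,"dx": -28,"dy": 345,"dz": -68,"hand": 55},
    {"wx": 0,"wy": 0,"wz": 0,"dx": -28,"dy": 345,"dz": -68,"hand": 55}
  ]
}}

```text
t: 9.1
tcp_pos: [0.4582, -0.3065, 0.1191]
tool_rot: [[0.999, 0.041, 0.001], [0.041, -0.999, 0.002], [0.001, -0.002, -1.0]]
force: [-0.6, -0.3, -4.5]
finger_gap: 0.065
```

```bash
python3 - <<'E'
from h import *
to(.4585,-.308,.0525,2.2)
p,X=cloud('side');cv2.imwrite('pics/s2.png',p[60:220,220:400].repeat(3,0).repeat(3,1))
E
```

```text
d [ 0.2  1.6 66.6] w [-0.09 -0.04  0.14] | t 9.1 tcp [ 0.4582 -0.3065  0.1191] gap 0.065 F [-0.6 -0.3 -4.5]
```

View pics/s2.png

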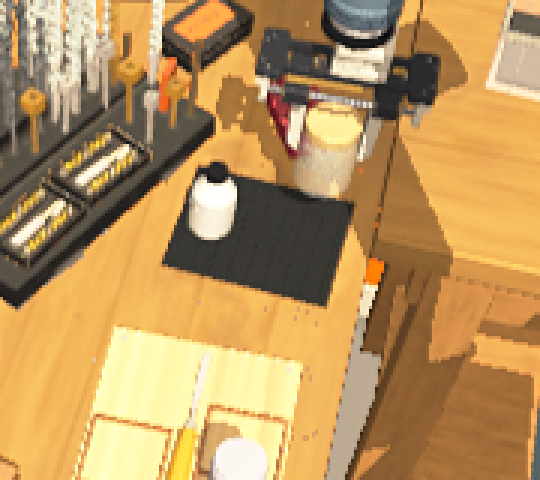

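The bottle stands on the mat and the jar hangs upright above the mat's near right corner. Lowering it.

>>> {"fn": "carry_out", "kwargs": {
  "series": [
    {"wx": 0,"wy": 0,"wz": 0,"dx": 0,"dy": 1.5,"dz": 30,"hand": 55},
    {"wx": 0,"wy": 0,"wz": 0,"dx": 0,"dy": 1.5,"dz": 54,"hand": 55},
    {"wx": 0,"wy": 0,"wz": 0,"dx": 0,"dy": 1.5,"dz": 64,"hand": 55},
    {"wx": 0,"wy": 0,"wz": 0,"dx": 0,"dy": 1.5,"dz": 66.5,"hand": 55},
    {"wx": 0,"wy": 0,"wz": 0,"dx": 0,"dy": 1.5,"dz": 67,"hand": 55},
    {"wx": 0,"wy": 0,"wz": 0,"dx": 0,"dy": 1.5,"dz": 67,"hand": 80},
    {"wx": 0,"wy": 0,"wz": 0,"dx": 0,"dy": 1.5,"dz": 67,"hand": 93},
    {"wx": 0,"wy": 0,"wz": 0,"dx": 0,"dy": 1.5,"dz": 67,"hand": 93},
    {"wx": 0,"wy": 0,"wz": 0,"dx": 0,"dy": 1.5,"dz": 67,"hand": 93},
    {"wx": 0,"wy": 0,"wz": 0,"dx": 0,"dy": 1.5,"dz": 50,"hand": 93},
    {"wx": 0,"wy": 0,"wz": 0,"dx": 0,"dy": 1.5,"dz": 10,"hand": 93},
    {"wx": 0,"wy": 0,"wz": 0,"dx": 0,"dy": 1.5,"dz": -30,"hand": 93},
    {"wx": 0,"wy": 0,"wz": 0,"dx": 0,"dy": 1.5,"dz": -45,"hand": 93},
    {"wx": 0,"wy": 0,"wz": 0,"dx": 0,"dy": 1.5,"dz": -45,"hand": 93}
  ]
}}

```text
t: 10.55
tcp_pos: [0.4598, -0.309, 0.1675]
tool_rot: [[0.999, 0.042, 0.005], [0.042, -0.999, -0.003], [0.005, 0.003, -1.0]]
force: [-0.1, -0.1, -0.2]
finger_gap: 0.0927
```

```bash
python3 - <<'E'
from h import *
to(.469,.1218,.165,2.2)
E
```

```text
d [  27.2 -430.1    1.2] w [ 0.2  -0.3   0.19] | t 10.55 tcp [ 0.4598 -0.309   0.1675] gap 0.0927 F [-0.1 -0.1 -0.2]
```

>>> {"fn": "carry_out", "kwargs": {
  "series": [
    {"wx": 0.2,"wy": -0.3,"wz": 0,"dx": 27,"dy": -430,"dz": 1,"hand": 93},
    {"wx": 0.2,"wy": -0.3,"wz": 0,"dx": 27,"dy": -430,"dz": 1,"hand": 93},
    {"wx": 0.2,"wy": -0.3,"wz": 0,"dx": 27,"dy": -430,"dz": 1,"hand": 93},
    {"wx": 0.2,"wy": -0.3,"wz": 0,"dx": 27,"dy": -430,"dz": 1,"hand": 93},
    {"wx": 0.2,"wy": -0.3,"wz": 0,"dx": 27,"dy": -430,"dz": 1,"hand": 93},
    {"wx": 0.2,"wy": -0.3,"wz": 0,"dx": 27,"dy": -430,"dz": 1,"hand": 93},
    {"wx": 0.2,"wy": -0.3,"wz": 0,"dx": 27,"dy": -430,"dz": 1,"hand": 93},
    {"wx": 0.2,"wy": -0.3,"wz": 0,"dx": 27,"dy": -430,"dz": 1,"hand": 93},
    {"wx": 0.2,"wy": -0.3,"wz": 0,"dx": 27,"dy": -430,"dz": 1,"hand": 93},
    {"wx": 0.2,"wy": -0.3,"wz": 0,"dx": 27,"dy": -430,"dz": 1,"hand": 93},
    {"wx": 0.2,"wy": -0.3,"wz": 0,"dx": 27,"dy": -430,"dz": 1,"hand": 93},
    {"wx": 0.2,"wy": -0.3,"wz": 0,"dx": 27,"dy": -430,"dz": 1,"hand": 93}
  ]
}}

```text
t: 11.75
tcp_pos: [0.4685, 0.1207, 0.1644]
tool_rot: [[0.999, 0.041, -0.001], [0.041, -0.999, -0.001], [-0.001, 0.0, -1.0]]
force: [-1.0, 0.6, -0.7]
finger_gap: 0.0931
```

```bash
python3 - <<'E'
from h import *
to(.469,.1218,.06,2.2)
E
```

```text
d [  0.7  -1.2 104.4] w [0.03 0.08 0.15] | t 11.75 tcp [0.4685 0.1207 0.1644] gap 0.0931 F [-1.   0.6 -0.7]
```

>>> {"fn": "carry_out", "kwargs": {
  "series": [
    {"wx": 0,"wy": 0,"wz": 0,"dx": 0.5,"dy": -1.2,"dz": 40,"hand": 93},
    {"wx": 0,"wy": 0,"wz": 0,"dx": 0.5,"dy": -1.2,"dz": 80,"hand": 93},
    {"wx": 0,"wy": 0,"wz": 0,"dx": 0.5,"dy": -1.2,"dz": 100,"hand": 93},
    {"wx": 0,"wy": 0,"wz": 0,"dx": 0.5,"dy": -1.2,"dz": 104.5,"hand": 93},
    {"wx": 0,"wy": 0,"wz": 0,"dx": 0.5,"dy": -1.2,"dz": 104.5,"hand": 93},
    {"wx": 0,"wy": 0,"wz": 0,"dx": 0.5,"dy": -1.2,"dz": 104.5,"hand": 50},
    {"wx": 0,"wy": 0,"wz": 0,"dx": 0.5,"dy": -1.2,"dz": 104.5,"hand": 46},
    {"wx": 0,"wy": 0,"wz": 0,"dx": 0.5,"dy": -1.2,"dz": 104.5,"hand": 46},
    {"wx": 0,"wy": 0,"wz": 0,"dx": 0.5,"dy": -1.2,"dz": 104.5,"hand": 46},
    {"wx": 0,"wy": 0,"wz": 0,"dx": 0.5,"dy": -1.2,"dz": 104.5,"hand": 46},
    {"wx": 0,"wy": 0,"wz": 0,"dx": 0.5,"dy": -1.2,"dz": 104.5,"hand": 46}
  ],
  "force": 25
}}

```text
t: 12.85
tcp_pos: [0.4691, 0.1219, 0.0603]
tool_rot: [[0.999, 0.041, -0.001], [0.041, -0.999, -0.001], [-0.001, 0.0, -1.0]]
force: [-0.2, 0.3, 2.2]
finger_gap: 0.056
```

```bash
python3 - <<'E'
from h import *
to(.4585,-.218,.12,2.2)
E
```

```text
d [-24.6 339.2 -59.5] w [0.03 0.03 0.16] | t 12.85 tcp [0.4691 0.1219 0.0603] gap 0.056 F [-0.2  0.3  2.2]
```

>>> {"fn": "carry_out", "kwargs": {
  "series": [
    {"wx": 0,"wy": 0,"wz": 0,"dx": 0,"dy": 0,"dz": -20,"hand": 46},
    {"wx": 0,"wy": 0,"wz": 0,"dx": 0,"dy": 0,"dz": -55,"hand": 46},
    {"wx": 0,"wy": 0,"wz": 0,"dx": -4,"dy": 30,"dz": -60,"hand": 46},
    {"wx": 0,"wy": 0,"wz": 0,"dx": -8,"dy": 75,"dz": -60,"hand": 46},
    {"wx": 0,"wy": 0,"wz": 0,"dx": -12,"dy": 120,"dz": -60,"hand": 46},
    {"wx": 0,"wy": 0,"wz": 0,"dx": -16,"dy": 165,"dz": -60,"hand": 46},
    {"wx": 0,"wy": 0,"wz": 0,"dx": -20,"dy": 210,"dz": -60,"hand": 46},
    {"wx": 0,"wy": 0,"wz": 0,"dx": -24,"dy": 255,"dz": -60,"hand": 46},
    {"wx": 0,"wy": 0,"wz": 0,"dx": -24.5,"dy": 300,"dz": -60,"hand": 46},
    {"wx": 0,"wy": 0,"wz": 0,"dx": -24.5,"dy": 327,"dz": -60,"hand": 46},
    {"wx": 0,"wy": 0,"wz": 0,"dx": -24.5,"dy": 339,"dz": -60,"hand": 46},
    {"wx": 0,"wy": 0,"wz": 0,"dx": -24.5,"dy": 339,"dz": -60,"hand": 46},
    {"wx": 0,"wy": 0,"wz": 0,"dx": -24.5,"dy": 339,"dz": -60,"hand": 46}
  ]
}}

```text
t: 14.15
tcp_pos: [0.4581, -0.2164, 0.12]
tool_rot: [[0.999, 0.041, -0.002], [0.041, -0.999, 0.001], [-0.002, -0.001, -1.0]]
force: [0.3, 1.2, -1.7]
finger_gap: 0.0558
```

```bash
python3 - <<'E'
from h import *
to(.4585,-.218,.061,2.2)
E
```

```text
d [ 0.4  1.6 59. ] w [-0.06  0.09  0.16] | t 14.15 tcp [ 0.4581 -0.2164  0.12  ] gap 0.0558 F [ 0.3  1.2 -1.7]
```

>>> {"fn": "carry_out", "kwargs": {
  "series": [
    {"wx": 0,"wy": 0,"wz": 0,"dx": 0.5,"dy": 1.5,"dz": 30,"hand": 46},
    {"wx": 0,"wy": 0,"wz": 0,"dx": 0.5,"dy": 1.5,"dz": 48,"hand": 46},
    {"wx": 0,"wy": 0,"wz": 0,"dx": 0.5,"dy": 1.5,"dz": 57,"hand": 46},
    {"wx": 0,"wy": 0,"wz": 0,"dx": 0.5,"dy": 1.5,"dz": 59,"hand": 46},
    {"wx": 0,"wy": 0,"wz": 0,"dx": 0.5,"dy": 1.5,"dz": 59.5,"hand": 46},
    {"wx": 0,"wy": 0,"wz": 0,"dx": 0.5,"dy": 1.5,"dz": 59.5,"hand": 75},
    {"wx": 0,"wy": 0,"wz": 0,"dx": 0.5,"dy": 1.5,"dz": 59.5,"hand": 93},
    {"wx": 0,"wy": 0,"wz": 0,"dx": 0.5,"dy": 1.5,"dz": 59.5,"hand": 93},
    {"wx": 0,"wy": 0,"wz": 0,"dx": 0.5,"dy": 1.5,"dz": 59.5,"hand": 93},
    {"wx": 0,"wy": 0,"wz": 0,"dx": 0.5,"dy": 1.5,"dz": 40,"hand": 93},
    {"wx": 0,"wy": 0,"wz": 0,"dx": 0.5,"dy": 1.5,"dz": 0,"hand": 93},
    {"wx": 0,"wy": 0,"wz": 0,"dx": 0.5,"dy": 1.5,"dz": -40,"hand": 93},
    {"wx": 0,"wy": 0,"wz": 0,"dx": 0.5,"dy": 1.5,"dz": -50,"hand": 93},
    {"wx": 0,"wy": 0,"wz": 0,"dx": 0.5,"dy": 1.5,"dz": -50,"hand": 93}
  ]
}}

```text
t: 15.55
tcp_pos: [0.4598, -0.2188, 0.1719]
tool_rot: [[0.999, 0.041, 0.002], [0.041, -0.999, -0.002], [0.002, 0.002, -1.0]]
force: [-1.7, -0.3, -0.5]
finger_gap: 0.0928
```

```bash
python3 - <<'E'
from h import *
to(.529,.083,.10,2.2)
E
```

```text
d [  81.4 -298.8   71.5] w [ 0.1  -0.11  0.16] | t 15.55 tcp [ 0.4598 -0.2188  0.1719] gap 0.0928 F [-1.7 -0.3 -0.5]
```

>>> {"fn": "carry_out", "kwargs": {
  "series": [
    {"wx": 0,"wy": 0,"wz": 0,"dx": 81.5,"dy": -299,"dz": 0,"hand": 93},
    {"wx": 0,"wy": 0,"wz": 0,"dx": 81.5,"dy": -299,"dz": 0,"hand": 93},
    {"wx": 0,"wy": 0,"wz": 0,"dx": 81.5,"dy": -299,"dz": 0,"hand": 34},
    {"wx": 0,"wy": 0,"wz": 0,"dx": 81.5,"dy": -299,"dz": 0,"hand": 34},
    {"wx": 0,"wy": 0,"wz": 0,"dx": 81.5,"dy": -299,"dz": 20,"hand": 34},
    {"wx": 0,"wy": 0,"wz": 0,"dx": 81.5,"dy": -299,"dz": 50,"hand": 34},
    {"wx": 0,"wy": 0,"wz": 0,"dx": 81.5,"dy": -299,"dz": 71.5,"hand": 34},
    {"wx": 0,"wy": 0,"wz": 0,"dx": 81.5,"dy": -299,"dz": 71.5,"hand": 34},
    {"wx": 0,"wy": 0,"wz": 0,"dx": 81.5,"dy": -299,"dz": 71.5,"hand": 34},
    {"wx": 0,"wy": 0,"wz": 0,"dx": 81.5,"dy": -299,"dz": 71.5,"hand": 34}
  ]
}}

```text
t: 16.55
tcp_pos: [0.5294, 0.0821, 0.1005]
tool_rot: [[0.999, 0.04, 0.002], [0.04, -0.999, -0.002], [0.002, 0.002, -1.0]]
force: [0.3, -0.2, -0.2]
finger_gap: 0.0358
```

```bash
python3 - <<'E'
from h import *
to(.529,.083,.0135,2.2)
p,X=cloud('top');cv2.imwrite('pics/t3.png',cv2.resize(p[160:290,190:430],None,fx=3.3,fy=3.3))
p,X=cloud('side');cv2.imwrite('pics/s3.png',cv2.resize(p[100:280,220:380],None,fx=3.3,fy=3.3))
E
```

```text
d [-0.6 -1.1 87. ] w [ 0.13 -0.13  0.11] | t 16.55 tcp [0.5294 0.0821 0.1005] gap 0.0358 F [ 0.3 -0.2 -0.2]
```

View pics/t3.png

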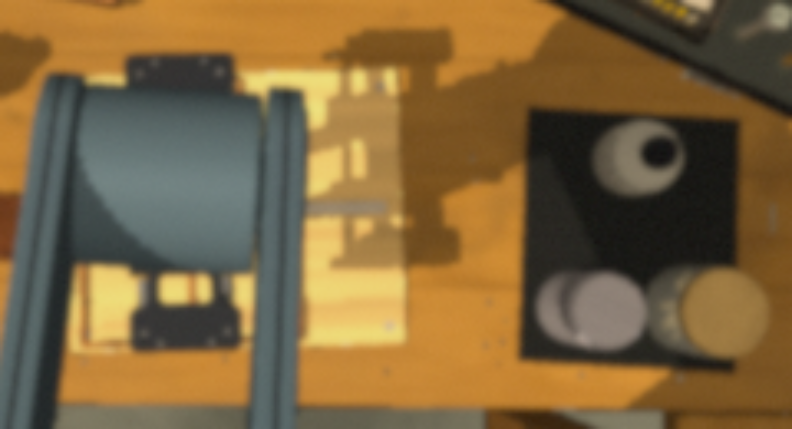

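View pics/s3.png

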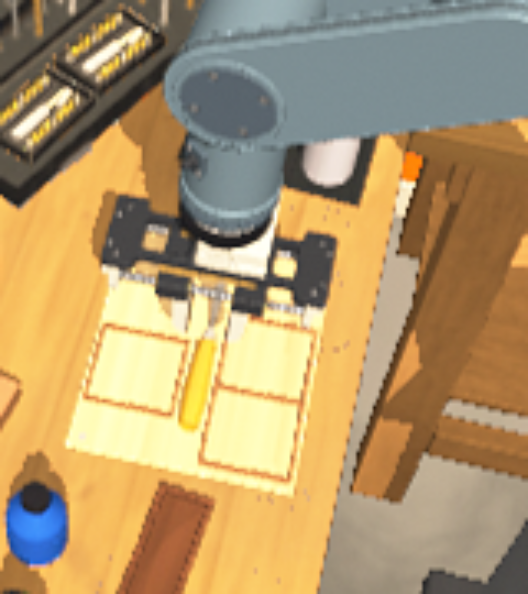

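All three containers stand on the mat. The gripper is over the chisel, its 188 mm body lying along the jaw direction. Going down onto the handle.

>>> {"fn": "carry_out", "kwargs": {
  "series": [
    {"wx": 0.1,"wy": -0.1,"wz": 0,"dx": 0,"dy": -1,"dz": 40,"hand": 34},
    {"wx": 0.1,"wy": -0.1,"wz": 0,"dx": 0,"dy": -1,"dz": 70,"hand": 34},
    {"wx": 0.1,"wy": -0.1,"wz": 0,"dx": 0,"dy": -1,"dz": 83,"hand": 34},
    {"wx": 0.1,"wy": -0.1,"wz": 0,"dx": 0,"dy": -1,"dz": 87,"hand": 34},
    {"wx": 0.1,"wy": -0.1,"wz": 0,"dx": 0,"dy": -1,"dz": 87,"hand": 34},
    {"wx": 0.1,"wy": -0.1,"wz": 0,"dx": 0,"dy": -1,"dz": 87,"hand": 15},
    {"wx": 0.1,"wy": -0.1,"wz": 0,"dx": 0,"dy": -1,"dz": 87,"hand": 10},
    {"wx": 0.1,"wy": -0.1,"wz": 0,"dx": 0,"dy": -1,"dz": 87,"hand": 10},
    {"wx": 0.1,"wy": -0.1,"wz": 0,"dx": 0,"dy": -1,"dz": 87,"hand": 10},
    {"wx": 0.1,"wy": -0.1,"wz": 0,"dx": 0,"dy": -1,"dz": 87,"hand": 10}
  ],
  "force": 25
}}

```text
t: 17.65
tcp_pos: [0.5312, 0.0826, 0.0155]
tool_rot: [[0.999, 0.04, 0.005], [0.04, -0.999, -0.001], [0.005, 0.001, -1.0]]
force: [-0.9, 0.2, 6.0]
finger_gap: 0.0196
```

```bash
python3 - <<'E'
from h import *
to(.5146,.267,.125,175.2)
E
```

```text
d [  -8.8 -184.8 -109.7] w [ 0.03 -0.27  7.07] | t 17.65 tcp [0.5312 0.0826 0.0155] gap 0.0196 F [-0.9  0.2  6. ]
```

>>> {"fn": "carry_out", "kwargs": {
  "series": [
    {"wx": 0,"wy": 0,"wz": 0,"dx": 0,"dy": 0,"dz": -15,"hand": 10},
    {"wx": 0,"wy": 0,"wz": 0,"dx": 0,"dy": 0,"dz": -50,"hand": 10},
    {"wx": 0,"wy": 0,"wz": 0,"dx": 0,"dy": 0,"dz": -95,"hand": 10},
    {"wx": 0,"wy": 0,"wz": 0,"dx": 0,"dy": 0,"dz": -125,"hand": 10},
    {"wx": 0,"wy": 0,"wz": -8,"dx": 0,"dy": -12,"dz": -125,"hand": 10},
    {"wx": 0,"wy": 0,"wz": -16,"dx": -1,"dy": -24,"dz": -125,"hand": 10},
    {"wx": 0,"wy": 0,"wz": -24,"dx": -2,"dy": -36,"dz": -125,"hand": 10},
    {"wx": 0,"wy": 0,"wz": -32,"dx": -3,"dy": -48,"dz": -125,"hand": 10},
    {"wx": 0,"wy": 0,"wz": -40,"dx": -4,"dy": -60,"dz": -125,"hand": 10},
    {"wx": 0,"wy": 0,"wz": -48,"dx": -5,"dy": -72,"dz": -125,"hand": 10},
    {"wx": 0,"wy": 0,"wz": -56,"dx": -6,"dy": -84,"dz": -125,"hand": 10},
    {"wx": 0,"wy": 0,"wz": -64,"dx": -7,"dy": -96,"dz": -125,"hand": 10},
    {"wx": 0,"wy": 0,"wz": -72,"dx": -8,"dy": -108,"dz": -125,"hand": 10},
    {"wx": 0,"wy": 0,"wz": -80,"dx": -9,"dy": -120,"dz": -125,"hand": 10},
    {"wx": 0,"wy": 0,"wz": -88,"dx": -9,"dy": -132,"dz": -125,"hand": 10},
    {"wx": 0,"wy": 0,"wz": -96,"dx": -9,"dy": -144,"dz": -125,"hand": 10},
    {"wx": 0,"wy": 0,"wz": -104,"dx": -9,"dy": -156,"dz": -125,"hand": 10},
    {"wx": 0,"wy": 0,"wz": -112,"dx": -9,"dy": -168,"dz": -125,"hand": 10},
    {"wx": 0,"wy": 0,"wz": -120,"dx": -9,"dy": -180,"dz": -125,"hand": 10},
    {"wx": 0,"wy": 0,"wz": -120,"dx": -9,"dy": -185,"dz": -125,"hand": 10}
  ]
}}

```text
t: 19.65
tcp_pos: [0.5138, 0.2681, 0.14]
tool_rot: [[-0.536, 0.844, 0.004], [0.844, 0.536, -0.001], [-0.003, 0.003, -1.0]]
force: [-0.1, -0.1, -1.0]
finger_gap: 0.0195
```

```bash
python3 - <<'E'
from h import *
to(.5146,.267,.125,175.2); print(sensors.sense()['joint_pos'])
p,X=cloud('side');cv2.imwrite('pics/s4.png',cv2.resize(p[130:384,150:420],None,fx=2.3,fy=2.3))
E
```

```text
d [-1.4  0.  15. ] w [  0.1    0.22 -52.81] | t 19.65 tcp [0.5138 0.2681 0.14  ] gap 0.0195 F [-0.1 -0.1 -1. ]
[ 2.89694089e-01  3.71171493e-01  1.57681746e+00 -1.79502354e-03
  1.18992327e+00 -1.84581217e+00]
```

View pics/s4.png

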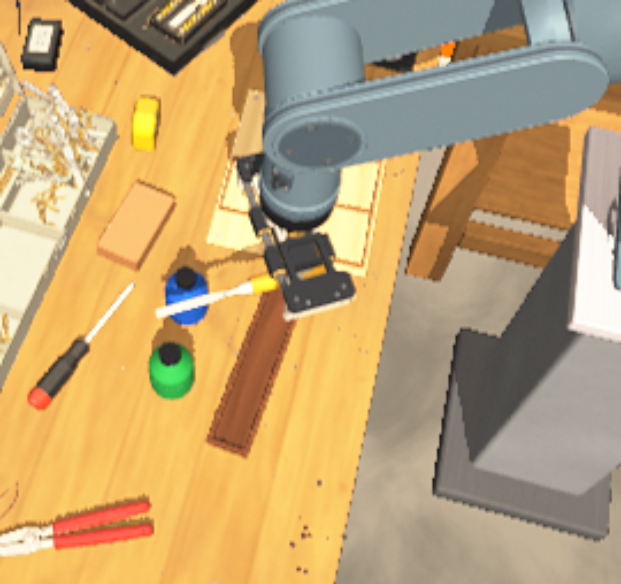

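Side view: the chisel is held level and the blade passes above the blue bottle. Finishing the turn.

>>> {"fn": "carry_out", "kwargs": {
  "series": [
    {"wx": 0,"wy": 0,"wz": -8,"dx": -1.4,"dy": 0,"dz": 0,"hand": 10},
    {"wx": 0,"wy": 0,"wz": -16,"dx": -1.4,"dy": 0,"dz": 0,"hand": 10},
    {"wx": 0,"wy": 0,"wz": -24,"dx": -1.4,"dy": 0,"dz": 0,"hand": 10},
    {"wx": 0,"wy": 0,"wz": -32,"dx": -1.4,"dy": 0,"dz": 0,"hand": 10},
    {"wx": 0,"wy": 0,"wz": -40,"dx": -1.4,"dy": 0,"dz": 0,"hand": 10},
    {"wx": 0,"wy": 0,"wz": -48,"dx": -1.4,"dy": 0,"dz": 0,"hand": 10},
    {"wx": 0,"wy": 0.2,"wz": -52.8,"dx": -1.4,"dy": 0,"dz": 20,"hand": 10},
    {"wx": 0,"wy": 0.2,"wz": -52.8,"dx": -1.4,"dy": 0,"dz": 50,"hand": 10},
    {"wx": 0,"wy": 0.2,"wz": -52.8,"dx": -1.4,"dy": 0,"dz": 80,"hand": 10},
    {"wx": 0,"wy": 0.2,"wz": -52.8,"dx": -1.4,"dy": 0,"dz": 80,"hand": 10},
    {"wx": 0,"wy": 0.2,"wz": -52.8,"dx": -1.4,"dy": 0,"dz": 80,"hand": 10}
  ]
}}

```text
t: 20.8
tcp_pos: [0.5147, 0.2668, 0.0601]
tool_rot: [[-0.996, 0.09, -0.0], [0.09, 0.996, 0.001], [0.0, 0.001, -1.0]]
force: [1.0, -0.4, -1.5]
finger_gap: 0.0201
```

```bash
python3 - <<'E'
from h import *
to(.5146,.267,.017,175.2)
p,X=cloud('side');cv2.imwrite('pics/s5.png',cv2.resize(p[190:340,200:320],None,fx=4,fy=4))
p,X=cloud('top');cv2.imwrite('pics/t5.png',cv2.resize(p[150:290,90:290],None,fx=4,fy=4))
E
```

```text
d [ 0.1  0.2 43.1] w [ 0.05 -0.01 -0.37] | t 20.8 tcp [0.5147 0.2668 0.0601] gap 0.0201 F [ 1.  -0.4 -1.5]
```

View pics/s5.png

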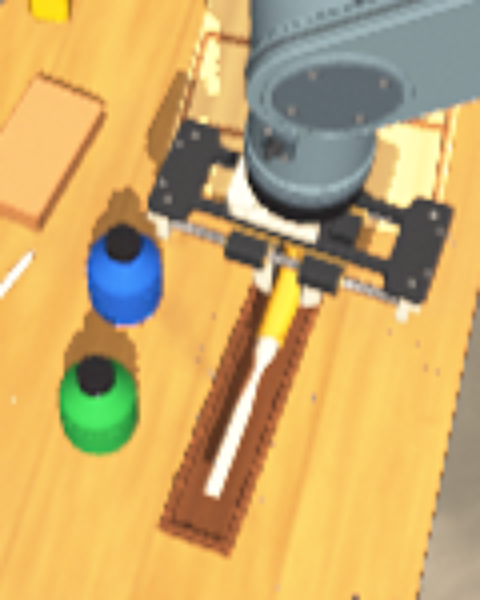

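View pics/t5.png

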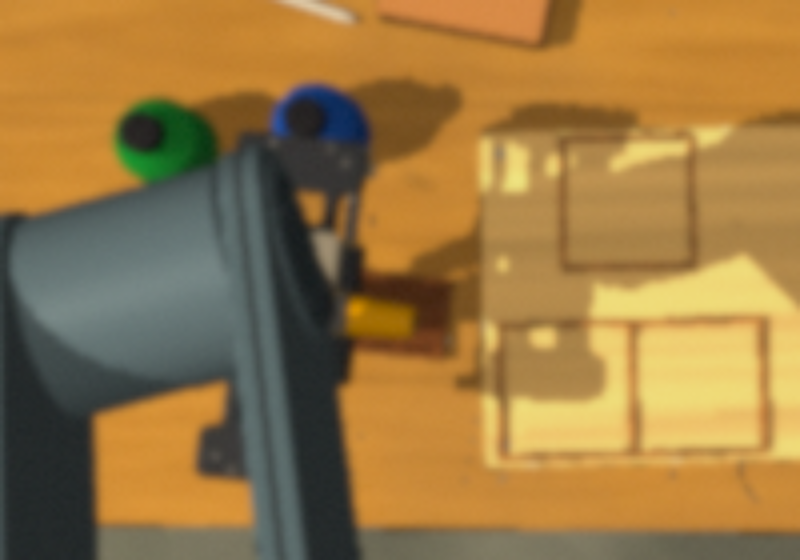

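```bash
python3 - <<'E'
from h import *
for n in('top','side'):
    p,X=cloud(n)
    a=(X[...,1]>.24)&(X[...,1]<.32)&(X[...,0]>.57)&(X[...,0]<.67)
    m=a&(X[...,2]>.08)&(X[...,2]<.108); P=X[m]; print(n,'cap',m.sum(),P.min(0).round(4),P.max(0).round(4))
    m=(X[...,1]>.2)&(X[...,1]<.33)&(X[...,0]>.585)&(X[...,0]<.67)&(X[...,2]>.125)&(X[...,2]<.3); P=X[m]; print(n,'body',m.sum(),P.min(0).round(4) if m.any() else'',P.max(0).round(4) if m.any() else '')
E
```

```text
top cap 90 [0.6209 0.2664 0.0813] [0.6435 0.2903 0.0991]
top body 271 [0.5852 0.2245 0.1505] [0.6096 0.2949 0.1921]
side cap 77 [0.6191 0.2674 0.0811] [0.6438 0.2931 0.0989]
side body 257 [0.5852 0.2241 0.1491] [0.6105 0.2989 0.1943]
```

Body edge at x = 0.610 against cap at x ≥ 0.619, so it clears. Chisel is aligned over the tray. Lower and release.

>>> {"fn": "carry_out", "kwargs": {
  "series": [
    {"wx": 0,"wy": 0,"wz": 0,"dx": 0,"dy": 0,"dz": 20,"hand": 10},
    {"wx": 0,"wy": 0,"wz": 0,"dx": 0,"dy": 0,"dz": 36,"hand": 10},
    {"wx": 0,"wy": 0,"wz": 0,"dx": 0,"dy": 0,"dz": 42,"hand": 10},
    {"wx": 0,"wy": 0,"wz": 0,"dx": 0,"dy": 0,"dz": 44,"hand": 10},
    {"wx": 0,"wy": 0,"wz": 0,"dx": 0,"dy": 0,"dz": 44.5,"hand": 10},
    {"wx": 0,"wy": 0,"wz": 0,"dx": 0,"dy": 0,"dz": 44.5,"hand": 36},
    {"wx": 0,"wy": 0,"wz": 0,"dx": 0,"dy": 0,"dz": 44.5,"hand": 36},
    {"wx": 0,"wy": 0,"wz": 0,"dx": 0,"dy": 0,"dz": 44.5,"hand": 36},
    {"wx": 0,"wy": 0,"wz": 0,"dx": 0,"dy": 0,"dz": 20,"hand": 36},
    {"wx": 0,"wy": 0,"wz": 0,"dx": 0,"dy": 0,"dz": -25,"hand": 36},
    {"wx": 0,"wy": 0,"wz": 0,"dx": 0,"dy": 0,"dz": -70,"hand": 60},
    {"wx": 0,"wy": 0,"wz": 0,"dx": 0,"dy": 0,"dz": -115,"hand": 93},
    {"wx": 0,"wy": 0,"wz": 0,"dx": 0,"dy": 0,"dz": -120,"hand": 93},
    {"wx": 0,"wy": 0,"wz": 0,"dx": 0,"dy": 150,"dz": -120,"hand": 93},
    {"wx": 0,"wy": 0,"wz": 0,"dx": 0,"dy": -150,"dz": -120,"hand": 93},
    {"wx": 0,"wy": 0,"wz": 0,"dx": 0,"dy": -150,"dz": -120,"hand": 93},
    {"wx": 0,"wy": 0,"wz": 0,"dx": 0,"dy": -150,"dz": -120,"hand": 93},
    {"wx": 0,"wy": 0,"wz": 0,"dx": 0,"dy": -150,"dz": -120,"hand": 93}
  ]
}}

```text
t: 22.8
tcp_pos: [0.5015, 0.1169, 0.1809]
tool_rot: [[-0.996, 0.086, 0.004], [0.086, 0.996, 0.002], [-0.004, 0.002, -1.0]]
force: [-0.0, -1.1, -0.3]
finger_gap: 0.0922
```

```bash
python3 - <<'E'
from h import *
p,X=cloud('top');cv2.imwrite('pics/t6.png',cv2.resize(p[150:290,90:290],None,fx=4,fy=4))
p,X=cloud('side');cv2.imwrite('pics/s6.png',cv2.resize(p[100:340,200:360],None,fx=2.4,fy=2.4))
to(.4598,-.2188,.2,2.2)
E
```

```text
d [  10.6 -334.   -19.2] w [ 0.01  0.19 -7.59] | t 22.9 tcp [0.5018 0.1128 0.181 ] gap 0.093 F [0.6 1.1 1. ]
```

View pics/t6.png

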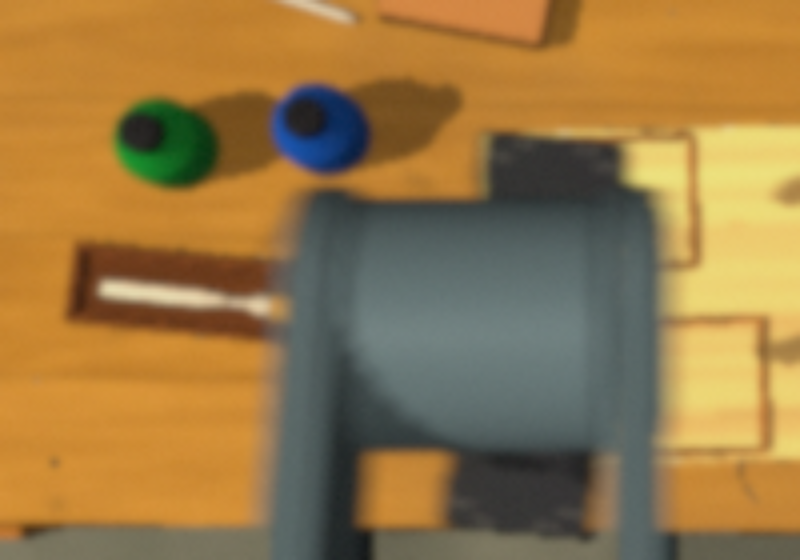

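View pics/s6.png

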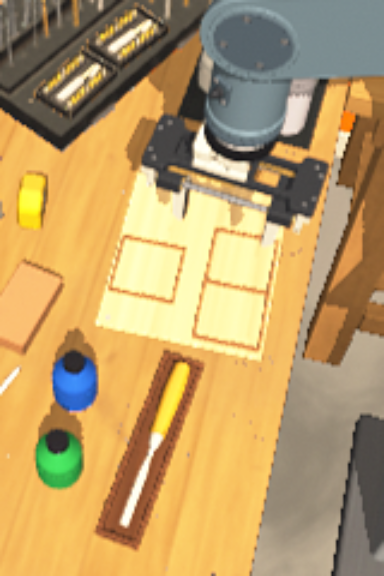

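The chisel lies in the tray in both views, handle toward the caddy, with no sign of overhang. I'll turn the wrist back on the way to the tin.

>>> {"fn": "carry_out", "kwargs": {
  "series": [
    {"wx": 0,"wy": 0,"wz": 8,"dx": 2,"dy": -30,"dz": 0,"hand": 93},
    {"wx": 0,"wy": 0,"wz": 16,"dx": 2,"dy": -50,"dz": 0,"hand": 93},
    {"wx": 0,"wy": 0,"wz": 24,"dx": 2,"dy": -70,"dz": 0,"hand": 93},
    {"wx": 0,"wy": 0,"wz": 32,"dx": 4,"dy": -90,"dz": 0,"hand": 93},
    {"wx": 0,"wy": 0,"wz": 40,"dx": 4,"dy": -110,"dz": 0,"hand": 93},
    {"wx": 0,"wy": 0,"wz": 48,"dx": 5,"dy": -130,"dz": 0,"hand": 93},
    {"wx": 0,"wy": 0,"wz": 56,"dx": 5,"dy": -150,"dz": 0,"hand": 93},
    {"wx": 0,"wy": 0,"wz": 64,"dx": 6,"dy": -170,"dz": 0,"hand": 93},
    {"wx": 0,"wy": 0,"wz": 72,"dx": 7,"dy": -190,"dz": 0,"hand": 93},
    {"wx": 0,"wy": 0,"wz": 80,"dx": 8,"dy": -210,"dz": 0,"hand": 93},
    {"wx": 0,"wy": 0,"wz": 88,"dx": 8,"dy": -230,"dz": 0,"hand": 93},
    {"wx": 0,"wy": 0,"wz": 96,"dx": 9,"dy": -250,"dz": 0,"hand": 93},
    {"wx": 0,"wy": 0,"wz": 104,"dx": 9,"dy": -270,"dz": 0,"hand": 93},
    {"wx": 0,"wy": 0,"wz": 112,"dx": 9,"dy": -290,"dz": 0,"hand": 93},
    {"wx": 0,"wy": 0,"wz": 120,"dx": 10,"dy": -310,"dz": 0,"hand": 93},
    {"wx": 0,"wy": 0,"wz": 128,"dx": 10,"dy": -325,"dz": 0,"hand": 93},
    {"wx": 0,"wy": 0,"wz": 136,"dx": 10.5,"dy": -334,"dz": 0,"hand": 93},
    {"wx": 0,"wy": 0,"wz": 144,"dx": 10.5,"dy": -334,"dz": 0,"hand": 93},
    {"wx": 0,"wy": 0,"wz": 144,"dx": 10.5,"dy": -334,"dz": 0,"hand": 93}
  ]
}}

```text
t: 24.8
tcp_pos: [0.4602, -0.2185, 0.1804]
tool_rot: [[0.861, 0.508, 0.003], [0.508, -0.861, 0.001], [0.003, 0.001, -1.0]]
force: [0.5, 1.1, -0.9]
finger_gap: 0.0934
```

```bash
python3 - <<'E'
from h import *
p,X=cloud('top'); hsv=cv2.cvtColor(p,cv2.COLOR_BGR2HSV)
cv2.imwrite('pics/t7.png',cv2.resize(p[160:290,90:330],None,fx=3.3,fy=3.3))
def R(a,b,c,d):
    m=np.zeros((384,512),bool); m[b:d,a:c]=1; return m
roi=R(108,210,206,240)
for nm,m,z in(('handle',roi&(hsv[...,0]>18)&(hsv[...,1]>180)&(hsv[...,2]>150),.017),('blade',roi&(hsv[...,1]<110)&(hsv[...,2]>140),.006)):
    cn,_=cv2.findContours(m.astype(np.uint8),cv2.RETR_EXTERNAL,cv2.CHAIN_APPROX_NONE); cn=max(cn,key=cv2.contourArea)[:,0]
    W=ray('top',cn,z)[:,:2]*1000; print(nm,cv2.minAreaRect(W.astype(np.float32)),W.min(0).round(1),W.max(0).round(1))
to(.4598,-.2188,.06,2.2)
ps,Xs=cloud('side')
P=Xs[(Xs[...,0]>.48)&(Xs[...,0]<.56)&(Xs[...,1]>.2)&(Xs[...,1]<.31)&(Xs[...,2]>.015)]; print('handle top z',P[:,2].max(),np.median(P[:,2]))
for nm,b in(('block',(.67,.79,.1,.27,.02,.05)),):
    q=(Xs[...,0]>b[0])&(Xs[...,0]<b[1])&(Xs[...,1]>b[2])&(Xs[...,1]<b[3])&(Xs[...,2]>b[4])&(Xs[...,2]<b[5]); print(nm,Xs[q].mean(0))
E
```

```text
handle ((514.5359497070312, 263.183837890625), (92.40160369873047, 20.850833892822266), 85.9900131225586) [503.6 217.6] [526.1 309.4]
blade ((526.1176147460938, 370.74395751953125), (109.03793334960938, 12.43575668334961), 84.41577911376953) [515.6 317. ] [535.2 425.2]
d [ -0.9   0.2 120.5] w [ 1.000e-02 -1.800e-01  2.859e+01] | t 24.85 tcp [ 0.4601 -0.2183  0.1805] gap 0.0928 F [ 0.4  0.2 -0.6]
handle top z 0.030174728931721066 0.02202331159507958
block [0.72823796 0.19487617 0.02712595]
```

View pics/t7.png

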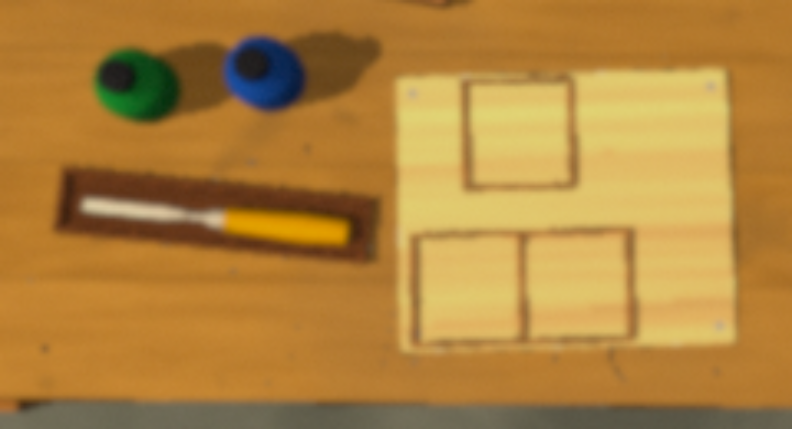

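The chisel's middle is about 7 mm from the holder's centre, inside the tray and in line with it. Now returning the tin.

>>> {"fn": "carry_out", "kwargs": {
  "series": [
    {"wx": 0,"wy": 0,"wz": 8,"dx": -1,"dy": 0,"dz": 0,"hand": 93},
    {"wx": 0,"wy": 0,"wz": 16,"dx": -1,"dy": 0,"dz": 0,"hand": 93},
    {"wx": 0,"wy": 0,"wz": 24,"dx": -1,"dy": 0,"dz": 0,"hand": 93},
    {"wx": 0,"wy": -0.2,"wz": 28.6,"dx": -1,"dy": 0,"dz": 15,"hand": 93},
    {"wx": 0,"wy": -0.2,"wz": 28.6,"dx": -1,"dy": 0,"dz": 30,"hand": 93},
    {"wx": 0,"wy": -0.2,"wz": 28.6,"dx": -1,"dy": 0,"dz": 70,"hand": 93},
    {"wx": 0,"wy": -0.2,"wz": 28.6,"dx": -1,"dy": 0,"dz": 105,"hand": 93},
    {"wx": 0,"wy": -0.2,"wz": 28.6,"dx": -1,"dy": 0,"dz": 120,"hand": 93},
    {"wx": 0,"wy": -0.2,"wz": 28.6,"dx": -1,"dy": 0,"dz": 120.5,"hand": 93},
    {"wx": 0,"wy": -0.2,"wz": 28.6,"dx": -1,"dy": 0,"dz": 120.5,"hand": 50},
    {"wx": 0,"wy": -0.2,"wz": 28.6,"dx": -1,"dy": 0,"dz": 120.5,"hand": 46},
    {"wx": 0,"wy": -0.2,"wz": 28.6,"dx": -1,"dy": 0,"dz": 120.5,"hand": 46},
    {"wx": 0,"wy": -0.2,"wz": 28.6,"dx": -1,"dy": 0,"dz": 120.5,"hand": 46},
    {"wx": 0,"wy": -0.2,"wz": 28.6,"dx": -1,"dy": 0,"dz": 120.5,"hand": 46},
    {"wx": 0,"wy": -0.2,"wz": 28.6,"dx": -1,"dy": 0,"dz": 120.5,"hand": 46}
  ],
  "force": 25
}}

```text
t: 26.4
tcp_pos: [0.4598, -0.2189, 0.0606]
tool_rot: [[0.999, 0.039, 0.0], [0.039, -0.999, -0.001], [0.0, 0.001, -1.0]]
force: [-1.1, 0.5, 3.5]
finger_gap: 0.0558
```

```bash
python3 - <<'E'
from h import *
to(.469,.1218,.125,2.2)
E
```

```text
d [  22.6 -340.   -64.7] w [ 0.06 -0.02  0.06] | t 26.4 tcp [ 0.4598 -0.2189  0.0606] gap 0.0558 F [-1.1  0.5  3.5]
```

>>> {"fn": "carry_out", "kwargs": {
  "series": [
    {"wx": 0,"wy": 0,"wz": 0,"dx": 0,"dy": 0,"dz": -20,"hand": 46},
    {"wx": 0,"wy": 0,"wz": 0,"dx": 0,"dy": 0,"dz": -55,"hand": 46},
    {"wx": 0,"wy": 0,"wz": 0,"dx": 2,"dy": -30,"dz": -65,"hand": 46},
    {"wx": 0,"wy": 0,"wz": 0,"dx": 5,"dy": -75,"dz": -65,"hand": 46},
    {"wx": 0,"wy": 0,"wz": 0,"dx": 8,"dy": -120,"dz": -65,"hand": 46},
    {"wx": 0,"wy": 0,"wz": 0,"dx": 11,"dy": -165,"dz": -65,"hand": 46},
    {"wx": 0,"wy": 0,"wz": 0,"dx": 14,"dy": -210,"dz": -65,"hand": 46},
    {"wx": 0,"wy": 0,"wz": 0,"dx": 17,"dy": -255,"dz": -65,"hand": 46},
    {"wx": 0,"wy": 0,"wz": 0,"dx": 20,"dy": -300,"dz": -65,"hand": 46},
    {"wx": 0,"wy": 0,"wz": 0,"dx": 22.5,"dy": -328,"dz": -65,"hand": 46},
    {"wx": 0,"wy": 0,"wz": 0,"dx": 22.5,"dy": -340,"dz": -65,"hand": 46},
    {"wx": 0,"wy": 0,"wz": 0,"dx": 22.5,"dy": -340,"dz": -65,"hand": 46},
    {"wx": 0,"wy": 0,"wz": 0,"dx": 22.5,"dy": -340,"dz": -65,"hand": 46}
  ]
}}

```text
t: 27.7
tcp_pos: [0.4688, 0.121, 0.125]
tool_rot: [[0.999, 0.04, -0.0], [0.04, -0.999, -0.002], [-0.0, 0.002, -1.0]]
force: [-0.6, -0.2, -1.7]
finger_gap: 0.0561
```

```bash
python3 - <<'E'
from h import *
to(.469,.1218,.061,2.2)
E
```

```text
d [ 0.3 -0.9 64. ] w [0.1  0.01 0.08] | t 27.7 tcp [0.4688 0.121  0.125 ] gap 0.0561 F [-0.6 -0.2 -1.7]
```

>>> {"fn": "carry_out", "kwargs": {
  "series": [
    {"wx": 0,"wy": 0,"wz": 0,"dx": 0,"dy": -1,"dz": 30,"hand": 46},
    {"wx": 0,"wy": 0,"wz": 0,"dx": 0,"dy": -1,"dz": 52,"hand": 46},
    {"wx": 0,"wy": 0,"wz": 0,"dx": 0,"dy": -1,"dz": 61.5,"hand": 46},
    {"wx": 0,"wy": 0,"wz": 0,"dx": 0,"dy": -1,"dz": 64,"hand": 46},
    {"wx": 0,"wy": 0,"wz": 0,"dx": 0,"dy": -1,"dz": 64.5,"hand": 46},
    {"wx": 0,"wy": 0,"wz": 0,"dx": 0,"dy": -1,"dz": 64.5,"hand": 75},
    {"wx": 0,"wy": 0,"wz": 0,"dx": 0,"dy": -1,"dz": 64.5,"hand": 93},
    {"wx": 0,"wy": 0,"wz": 0,"dx": 0,"dy": -1,"dz": 64.5,"hand": 93},
    {"wx": 0,"wy": 0,"wz": 0,"dx": 0,"dy": -1,"dz": 64.5,"hand": 93},
    {"wx": 0,"wy": 0,"wz": 0,"dx": 0,"dy": -1,"dz": 45,"hand": 93},
    {"wx": 0,"wy": 0,"wz": 0,"dx": 0,"dy": -1,"dz": 5,"hand": 93},
    {"wx": 0,"wy": 0,"wz": 0,"dx": 0,"dy": -1,"dz": -40,"hand": 93},
    {"wx": 0,"wy": 0,"wz": 0,"dx": 0,"dy": -1,"dz": -50,"hand": 93},
    {"wx": 0,"wy": 0,"wz": 0,"dx": 0,"dy": -1,"dz": -50,"hand": 93}
  ]
}}

```text
t: 29.1
tcp_pos: [0.4702, 0.1223, 0.1771]
tool_rot: [[0.999, 0.04, 0.005], [0.04, -0.999, -0.002], [0.005, 0.002, -1.0]]
force: [-0.1, -0.4, -0.6]
finger_gap: 0.0932
```

```bash
python3 - <<'E'
from h import *
to(.4585,-.309,.155,2.2)
E
```

```text
d [-29.  430.4  22.7] w [ 0.1  -0.28  0.09] | t 29.1 tcp [0.4702 0.1223 0.1771] gap 0.0932 F [-0.1 -0.4 -0.6]
```

>>> {"fn": "carry_out", "kwargs": {
  "series": [
    {"wx": 0.1,"wy": -0.3,"wz": 0,"dx": -29,"dy": 430.5,"dz": 22,"hand": 93},
    {"wx": 0.1,"wy": -0.3,"wz": 0,"dx": -29,"dy": 430.5,"dz": 22,"hand": 93},
    {"wx": 0.1,"wy": -0.3,"wz": 0,"dx": -29,"dy": 430.5,"dz": 22,"hand": 93},
    {"wx": 0.1,"wy": -0.3,"wz": 0,"dx": -29,"dy": 430.5,"dz": 22,"hand": 93},
    {"wx": 0.1,"wy": -0.3,"wz": 0,"dx": -29,"dy": 430.5,"dz": 22,"hand": 93},
    {"wx": 0.1,"wy": -0.3,"wz": 0,"dx": -29,"dy": 430.5,"dz": 22,"hand": 93},
    {"wx": 0.1,"wy": -0.3,"wz": 0,"dx": -29,"dy": 430.5,"dz": 22,"hand": 93},
    {"wx": 0.1,"wy": -0.3,"wz": 0,"dx": -29,"dy": 430.5,"dz": 22,"hand": 93},
    {"wx": 0.1,"wy": -0.3,"wz": 0,"dx": -29,"dy": 430.5,"dz": 22,"hand": 93},
    {"wx": 0.1,"wy": -0.3,"wz": 0,"dx": -29,"dy": 430.5,"dz": 22,"hand": 93},
    {"wx": 0.1,"wy": -0.3,"wz": 0,"dx": -29,"dy": 430.5,"dz": 22,"hand": 93},
    {"wx": 0.1,"wy": -0.3,"wz": 0,"dx": -29,"dy": 430.5,"dz": 22,"hand": 93}
  ]
}}

```text
t: 30.3
tcp_pos: [0.4579, -0.3073, 0.1544]
tool_rot: [[0.999, 0.041, -0.002], [0.041, -0.999, 0.002], [-0.002, -0.002, -1.0]]
force: [0.5, -0.3, -0.2]
finger_gap: 0.0931
```

```bash
python3 - <<'E'
from h import *
to(.459,-.3085,.052,2.2)
E
```

```text
d [  1.2   1.5 102.4] w [-0.14  0.12  0.13] | t 30.3 tcp [ 0.4579 -0.3073  0.1544] gap 0.0931 F [ 0.5 -0.3 -0.2]
```

>>> {"fn": "carry_out", "kwargs": {
  "series": [
    {"wx": -0.1,"wy": 0.1,"wz": 0,"dx": 1,"dy": 1.5,"dz": 40,"hand": 93},
    {"wx": -0.1,"wy": 0.1,"wz": 0,"dx": 1,"dy": 1.5,"dz": 80,"hand": 93},
    {"wx": -0.1,"wy": 0.1,"wz": 0,"dx": 1,"dy": 1.5,"dz": 98,"hand": 93},
    {"wx": -0.1,"wy": 0.1,"wz": 0,"dx": 1,"dy": 1.5,"dz": 102.5,"hand": 93},
    {"wx": -0.1,"wy": 0.1,"wz": 0,"dx": 1,"dy": 1.5,"dz": 102.5,"hand": 93},
    {"wx": -0.1,"wy": 0.1,"wz": 0,"dx": 1,"dy": 1.5,"dz": 102.5,"hand": 65},
    {"wx": -0.1,"wy": 0.1,"wz": 0,"dx": 1,"dy": 1.5,"dz": 102.5,"hand": 55},
    {"wx": -0.1,"wy": 0.1,"wz": 0,"dx": 1,"dy": 1.5,"dz": 102.5,"hand": 55},
    {"wx": -0.1,"wy": 0.1,"wz": 0,"dx": 1,"dy": 1.5,"dz": 102.5,"hand": 55},
    {"wx": -0.1,"wy": 0.1,"wz": 0,"dx": 1,"dy": 1.5,"dz": 102.5,"hand": 55}
  ],
  "force": 25
}}

```text
t: 31.3
tcp_pos: [0.4592, -0.3089, 0.0527]
tool_rot: [[0.999, 0.041, 0.001], [0.041, -0.999, -0.0], [0.001, 0.0, -1.0]]
force: [0.6, 1.3, 4.9]
finger_gap: 0.0651
```

```bash
python3 - <<'E'
from h import *
to(.4725,.038,.12,2.2)
E
```

```text
d [  27.4 -346.1  -67.4] w [ 0.02 -0.05  0.12] | t 31.3 tcp [ 0.4592 -0.3089  0.0527] gap 0.0651 F [0.6 1.3 4.9]
```

>>> {"fn": "carry_out", "kwargs": {
  "series": [
    {"wx": 0,"wy": 0,"wz": 0,"dx": 0,"dy": 0,"dz": -20,"hand": 55},
    {"wx": 0,"wy": 0,"wz": 0,"dx": 0,"dy": 0,"dz": -60,"hand": 55},
    {"wx": 0,"wy": 0,"wz": 0,"dx": 3,"dy": -30,"dz": -67,"hand": 55},
    {"wx": 0,"wy": 0,"wz": 0,"dx": 7,"dy": -75,"dz": -67,"hand": 55},
    {"wx": 0,"wy": 0,"wz": 0,"dx": 10,"dy": -120,"dz": -67,"hand": 55},
    {"wx": 0,"wy": 0,"wz": 0,"dx": 14,"dy": -165,"dz": -67,"hand": 55},
    {"wx": 0,"wy": 0,"wz": 0,"dx": 18,"dy": -210,"dz": -67,"hand": 55},
    {"wx": 0,"wy": 0,"wz": 0,"dx": 22,"dy": -255,"dz": -67,"hand": 55},
    {"wx": 0,"wy": 0,"wz": 0,"dx": 25,"dy": -300,"dz": -67,"hand": 55},
    {"wx": 0,"wy": 0,"wz": 0,"dx": 27,"dy": -330,"dz": -67,"hand": 55},
    {"wx": 0,"wy": 0,"wz": 0,"dx": 27.5,"dy": -346,"dz": -67,"hand": 55},
    {"wx": 0,"wy": 0,"wz": 0,"dx": 27.5,"dy": -346,"dz": -67,"hand": 55},
    {"wx": 0,"wy": 0,"wz": 0,"dx": 27.5,"dy": -346,"dz": -67,"hand": 55}
  ]
}}

```text
t: 32.6
tcp_pos: [0.4722, 0.0379, 0.1191]
tool_rot: [[0.999, 0.042, -0.0], [0.042, -0.999, -0.001], [-0.0, 0.001, -1.0]]
force: [0.1, -1.0, -4.6]
finger_gap: 0.0651
```

```bash
python3 - <<'E'
from h import *
to(.4725,.038,.053,2.2)
p,X=cloud('side');cv2.imwrite('pics/s8.png',cv2.resize(p[100:280,200:360],None,fx=3.2,fy=3.2))
E
```

```text
d [ 0.4 -0.1 66.1] w [0.04 0.01 0.19] | t 32.6 tcp [0.4722 0.0379 0.1191] gap 0.0651 F [ 0.1 -1.  -4.6]
```

View pics/s8.png

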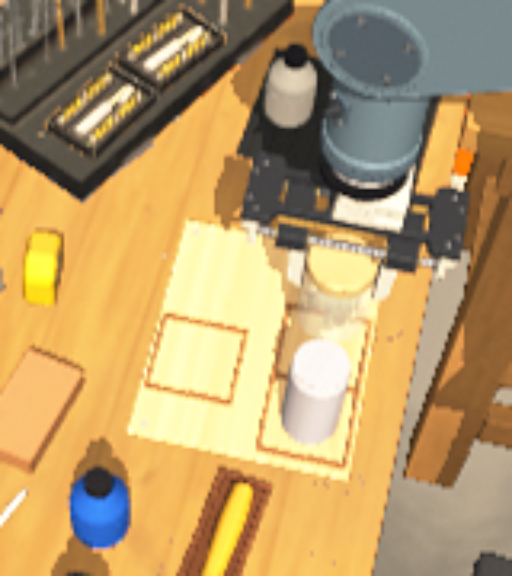

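The tin stands in its bay and the jar hangs over its own. Lowering the jar.

>>> {"fn": "carry_out", "kwargs": {
  "series": [
    {"wx": 0,"wy": 0,"wz": 0,"dx": 0.4,"dy": 0,"dz": 30,"hand": 55},
    {"wx": 0,"wy": 0,"wz": 0,"dx": 0.4,"dy": 0,"dz": 54,"hand": 55},
    {"wx": 0,"wy": 0,"wz": 0,"dx": 0.4,"dy": 0,"dz": 63.5,"hand": 55},
    {"wx": 0,"wy": 0,"wz": 0,"dx": 0.4,"dy": 0,"dz": 66,"hand": 55},
    {"wx": 0,"wy": 0,"wz": 0,"dx": 0.4,"dy": 0,"dz": 66.5,"hand": 55},
    {"wx": 0,"wy": 0,"wz": 0,"dx": 0.4,"dy": 0,"dz": 66.5,"hand": 80},
    {"wx": 0,"wy": 0,"wz": 0,"dx": 0.4,"dy": 0,"dz": 66.5,"hand": 93},
    {"wx": 0,"wy": 0,"wz": 0,"dx": 0.4,"dy": 0,"dz": 66.5,"hand": 93},
    {"wx": 0,"wy": 0,"wz": 0,"dx": 0.4,"dy": 0,"dz": 66.5,"hand": 93},
    {"wx": 0,"wy": 0,"wz": 0,"dx": 0.4,"dy": 0,"dz": 50,"hand": 93},
    {"wx": 0,"wy": 0,"wz": 0,"dx": 0.4,"dy": 0,"dz": 10,"hand": 93},
    {"wx": 0,"wy": 0,"wz": 0,"dx": 0.4,"dy": 0,"dz": -30,"hand": 93},
    {"wx": 0,"wy": 0,"wz": 0,"dx": 0.4,"dy": 0,"dz": -50,"hand": 93},
    {"wx": 0,"wy": 0,"wz": 0,"dx": 0.4,"dy": 0,"dz": -50,"hand": 93}
  ]
}}

```text
t: 34.05
tcp_pos: [0.4751, 0.0372, 0.1726]
tool_rot: [[0.999, 0.041, 0.008], [0.041, -0.999, -0.002], [0.007, 0.002, -1.0]]
force: [0.2, -0.3, 0.5]
finger_gap: 0.0932
```

```bash
python3 - <<'E'
from h import *
to(.573,-.263,.15,92.2)
E
```

```text
d [ 85.3 303.9  23.9] w [  0.43  -0.24 -89.86] | t 34.05 tcp [0.4751 0.0372 0.1726] gap 0.0932 F [ 0.2 -0.3  0.5]
```

>>> {"fn": "carry_out", "kwargs": {
  "series": [
    {"wx": 0,"wy": 0,"wz": -90,"dx": 85,"dy": 304,"dz": 24,"hand": 93},
    {"wx": 0,"wy": 0,"wz": -90,"dx": 85,"dy": 304,"dz": 24,"hand": 93},
    {"wx": 0,"wy": 0,"wz": -90,"dx": 85,"dy": 304,"dz": 24,"hand": 93},
    {"wx": 0,"wy": 0,"wz": -90,"dx": 85,"dy": 304,"dz": 24,"hand": 93},
    {"wx": 0,"wy": 0,"wz": -90,"dx": 85,"dy": 304,"dz": 24,"hand": 93},
    {"wx": 0,"wy": 0,"wz": -90,"dx": 85,"dy": 304,"dz": 24,"hand": 93},
    {"wx": 0,"wy": 0,"wz": -90,"dx": 85,"dy": 304,"dz": 24,"hand": 93},
    {"wx": 0,"wy": 0,"wz": -90,"dx": 85,"dy": 304,"dz": 24,"hand": 93},
    {"wx": 0,"wy": 0,"wz": -90,"dx": 85,"dy": 304,"dz": 24,"hand": 93},
    {"wx": 0,"wy": 0,"wz": -90,"dx": 85,"dy": 304,"dz": 24,"hand": 93},
    {"wx": 0,"wy": 0,"wz": -90,"dx": 85,"dy": 304,"dz": 24,"hand": 93},
    {"wx": 0,"wy": 0,"wz": -90,"dx": 85,"dy": 304,"dz": 24,"hand": 93},
    {"wx": 0,"wy": 0,"wz": -90,"dx": 85,"dy": 304,"dz": 24,"hand": 93}
  ]
}}

```text
t: 35.35
tcp_pos: [0.5722, -0.2627, 0.1486]
tool_rot: [[-0.038, 0.999, 0.006], [0.999, 0.038, -0.001], [-0.001, 0.006, -1.0]]
force: [0.7, -0.4, 0.3]
finger_gap: 0.093
```

```bash
python3 - <<'E'
from h import *
to(.5735,-.263,.027,92.2)
E
```

```text
d [ -0.2   0.6 121.6] w [ 0.34  0.06 -0.01] | t 35.35 tcp [ 0.5722 -0.2627  0.1486] gap 0.093 F [ 0.7 -0.4  0.3]
```

>>> {"fn": "carry_out", "kwargs": {
  "series": [
    {"wx": 0.3,"wy": 0,"wz": 0,"dx": 0,"dy": 1,"dz": 40,"hand": 93},
    {"wx": 0.3,"wy": 0,"wz": 0,"dx": 0,"dy": 1,"dz": 85,"hand": 93},
    {"wx": 0.3,"wy": 0,"wz": 0,"dx": 0,"dy": 1,"dz": 112,"hand": 93},
    {"wx": 0.3,"wy": 0,"wz": 0,"dx": 0,"dy": 1,"dz": 121.5,"hand": 93},
    {"wx": 0.3,"wy": 0,"wz": 0,"dx": 0,"dy": 1,"dz": 121.5,"hand": 93},
    {"wx": 0.3,"wy": 0,"wz": 0,"dx": 0,"dy": 1,"dz": 121.5,"hand": 50},
    {"wx": 0.3,"wy": 0,"wz": 0,"dx": 0,"dy": 1,"dz": 121.5,"hand": 45},
    {"wx": 0.3,"wy": 0,"wz": 0,"dx": 0,"dy": 1,"dz": 121.5,"hand": 45},
    {"wx": 0.3,"wy": 0,"wz": 0,"dx": 0,"dy": 1,"dz": 121.5,"hand": 45},
    {"wx": 0.3,"wy": 0,"wz": 0,"dx": 0,"dy": 1,"dz": 121.5,"hand": 45},
    {"wx": 0.3,"wy": 0,"wz": 0,"dx": 0,"dy": 1,"dz": 121.5,"hand": 45}
  ],
  "force": 20
}}

```text
t: 36.45
tcp_pos: [0.5741, -0.2627, 0.0276]
tool_rot: [[-0.038, 0.999, 0.001], [0.999, 0.038, -0.001], [-0.001, 0.001, -1.0]]
force: [-1.1, 1.6, 3.0]
finger_gap: 0.0532
```

```bash
python3 - <<'E'
from h import *
to(.5903,.0847,.09,92.2)
E
```

```text
d [346.5  29.5 -62.7] w [ 0.07  0.06 -0.02] | t 36.45 tcp [ 0.5741 -0.2627  0.0276] gap 0.0532 F [-1.1  1.6  3. ]
```

>>> {"fn": "carry_out", "kwargs": {
  "series": [
    {"wx": 0,"wy": 0,"wz": 0,"dx": 0,"dy": 0,"dz": -20,"hand": 45},
    {"wx": 0,"wy": 0,"wz": 0,"dx": 0,"dy": 0,"dz": -58,"hand": 45},
    {"wx": 0,"wy": 0,"wz": 0,"dx": 30,"dy": 4,"dz": -63,"hand": 45},
    {"wx": 0,"wy": 0,"wz": 0,"dx": 75,"dy": 8,"dz": -63,"hand": 45},
    {"wx": 0,"wy": 0,"wz": 0,"dx": 120,"dy": 12,"dz": -63,"hand": 45},
    {"wx": 0,"wy": 0,"wz": 0,"dx": 165,"dy": 16,"dz": -63,"hand": 45},
    {"wx": 0,"wy": 0,"wz": 0,"dx": 210,"dy": 20,"dz": -63,"hand": 45},
    {"wx": 0,"wy": 0,"wz": 0,"dx": 255,"dy": 24,"dz": -63,"hand": 45},
    {"wx": 0,"wy": 0,"wz": 0,"dx": 300,"dy": 28,"dz": -63,"hand": 45},
    {"wx": 0,"wy": 0,"wz": 0,"dx": 332,"dy": 29.5,"dz": -63,"hand": 45},
    {"wx": 0,"wy": 0,"wz": 0,"dx": 346.5,"dy": 29.5,"dz": -63,"hand": 45},
    {"wx": 0,"wy": 0,"wz": 0,"dx": 346.5,"dy": 29.5,"dz": -63,"hand": 45},
    {"wx": 0,"wy": 0,"wz": 0,"dx": 346.5,"dy": 29.5,"dz": -63,"hand": 45}
  ]
}}

```text
t: 37.75
tcp_pos: [0.5902, 0.0838, 0.09]
tool_rot: [[-0.038, 0.999, 0.001], [0.999, 0.038, -0.002], [-0.002, 0.001, -1.0]]
force: [0.5, -1.0, -2.4]
finger_gap: 0.0527
```

```bash
python3 - <<'E'
from h import *
to(.5903,.0847,.0275,92.2)
E
```

```text
d [ 1.   0.1 62.5] w [0.04 0.11 0.  ] | t 37.75 tcp [0.5902 0.0838 0.09  ] gap 0.0527 F [ 0.5 -1.  -2.4]
```

Lower, release, then lift well clear.

>>> {"fn": "carry_out", "kwargs": {
  "series": [
    {"wx": 0,"wy": 0,"wz": 0,"dx": 1,"dy": 0,"dz": 30,"hand": 45},
    {"wx": 0,"wy": 0,"wz": 0,"dx": 1,"dy": 0,"dz": 50,"hand": 45},
    {"wx": 0,"wy": 0,"wz": 0,"dx": 1,"dy": 0,"dz": 60,"hand": 45},
    {"wx": 0,"wy": 0,"wz": 0,"dx": 1,"dy": 0,"dz": 62.5,"hand": 45},
    {"wx": 0,"wy": 0,"wz": 0,"dx": 1,"dy": 0,"dz": 63,"hand": 45},
    {"wx": 0,"wy": 0,"wz": 0,"dx": 1,"dy": 0,"dz": 63,"hand": 70},
    {"wx": 0,"wy": 0,"wz": 0,"dx": 1,"dy": 0,"dz": 63,"hand": 93},
    {"wx": 0,"wy": 0,"wz": 0,"dx": 1,"dy": 0,"dz": 63,"hand": 93},
    {"wx": 0,"wy": 0,"wz": 0,"dx": 1,"dy": 0,"dz": 63,"hand": 93},
    {"wx": 0,"wy": 0,"wz": 0,"dx": 1,"dy": 0,"dz": 45,"hand": 93},
    {"wx": 0,"wy": 0,"wz": 0,"dx": 1,"dy": 0,"dz": 5,"hand": 93},
    {"wx": 0,"wy": 0,"wz": 0,"dx": 1,"dy": 0,"dz": -40,"hand": 93},
    {"wx": 0,"wy": 0,"wz": 0,"dx": 1,"dy": 0,"dz": -85,"hand": 93},
    {"wx": 0,"wy": 0,"wz": 0,"dx": -50,"dy": 0,"dz": -100,"hand": 93},
    {"wx": 0,"wy": 0,"wz": 0,"dx": -100,"dy": 0,"dz": -100,"hand": 93},
    {"wx": 0,"wy": 0,"wz": 0,"dx": -150,"dy": 0,"dz": -100,"hand": 93},
    {"wx": 0,"wy": 0,"wz": 0,"dx": -200,"dy": 0,"dz": -100,"hand": 93},
    {"wx": 0,"wy": 0,"wz": 0,"dx": -250,"dy": 0,"dz": -100,"hand": 93},
    {"wx": 0,"wy": 0,"wz": 0,"dx": -300,"dy": 0,"dz": -100,"hand": 93},
    {"wx": 0,"wy": 0,"wz": 0,"dx": -300,"dy": 0,"dz": -100,"hand": 93}
  ]
}}

```text
t: 39.75
tcp_pos: [0.6013, -0.2223, 0.1903]
tool_rot: [[-0.033, 0.999, 0.001], [0.999, 0.033, -0.005], [-0.005, 0.001, -1.0]]
force: [0.3, 0.5, -0.0]
finger_gap: 0.0929
```

>>> {"fn": "carry_out", "kwargs": {
  "series": [
    {"wx": 0,"wy": 0,"wz": 0,"dx": 0,"dy": 0,"dz": 0,"hand": 93},
    {"wx": 0,"wy": 0,"wz": 0,"dx": 0,"dy": 0,"dz": 0,"hand": 93},
    {"wx": 0,"wy": 0,"wz": 0,"dx": 0,"dy": 0,"dz": 0,"hand": 93}
  ]
}}

```text
t: 40.05
tcp_pos: [0.6014, -0.2206, 0.1904]
tool_rot: [[-0.034, 0.999, 0.001], [0.999, 0.034, -0.004], [-0.004, 0.001, -1.0]]
force: [-0.3, 1.0, 0.1]
finger_gap: 0.093
```

```bash
python3 - <<'E'
from h import *
p,X=cloud('top'); cv2.imwrite('pics/t9.png',cv2.resize(p[110:290,90:330],None,fx=3.3,fy=3.3))
def R(a,b,c,d):
    m=np.zeros((384,512),bool); m[b:d,a:c]=1; return m
for nm,box,zl,zh in(('jar',R(245,225,285,270),.085,.110),('tin',R(212,225,247,270),.10,.13),('bottlecap',R(225,180,265,222),.085,.12),('bottlebody',R(225,180,265,222),.05,.12),('block',R(180,125,235,165),.02,.05),('tape',R(245,115,295,145),.04,.09)):
    m=box&(X[...,2]>zl)&(X[...,2]<zh); P=X[m]
    print(nm,m.sum(),P.mean(0).round(4), 'mid',((P.min(0)+P.max(0))/2).round(4))
p,X=cloud('side'); cv2.imwrite('pics/s9.png',p)
s=sensors.sense(); print(s['t'],s['tcp_pos'],s['joint_velocities'].round(3),s['force'])
E
```

```text
jar 562 [0.4723 0.0394 0.0943] mid [0.4722 0.0393 0.0948]
tin 429 [0.4681 0.1221 0.1122] mid [0.4678 0.1226 0.1093]
bottlecap 88 [0.5898 0.0837 0.098 ] mid [0.5901 0.0838 0.0962]
bottlebody 368 [0.5884 0.0831 0.0754] mid [0.5903 0.0845 0.0775]
block 1016 [0.7281 0.19   0.0271] mid [0.7283 0.1908 0.0272]
tape 368 [0.7642 0.04   0.0556] mid [0.7753 0.0483 0.0546]
40.15 [ 0.60155348 -0.22056332  0.19053799] [-0.001 -0.001 -0.002 -0.002 -0.001 -0.001] [-0.06916617 -0.26239932  0.10616318]
```

View pics/t9.png

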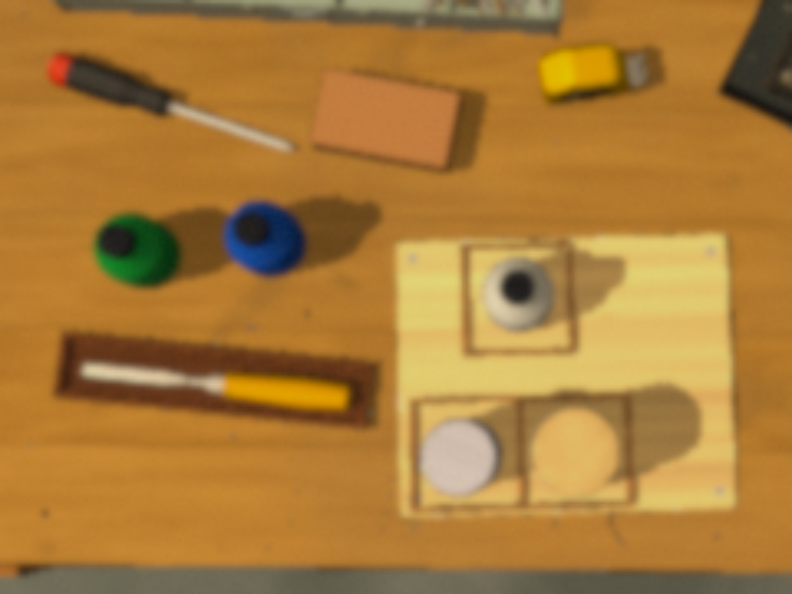

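View pics/s9.png

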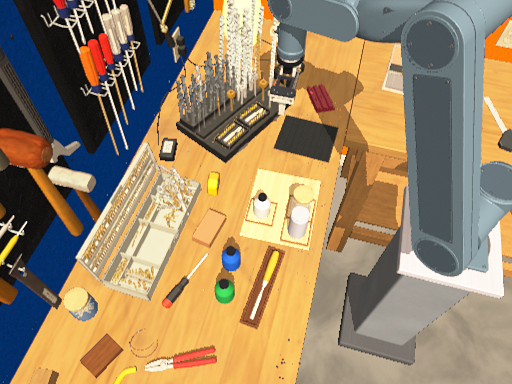

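Everything is back within about 2 mm of its start position, the arm is clear and at rest, and the external force is near 0. Handing in.

```bash
python3 -c "
from cell import job; print(job.finish_job())"
```

```text
the job is handed in; nothing more can be done
None
```

The job is done and handed in at about 40 s of the 125 s allowed. I stood the bottle, jar and tin on the mat, laid the chisel in its holder, and put each container back in its own bay. The chisel went in with the blade pointing away from the caddy, so the gripper stayed clear of the blue and green look-alikes.

My last camera checks:
- **Containers:** all three stand upright, each measuring within about 2 mm of its starting position.
- **Chisel:** it lies flat in the tray, its middle about 7 mm from the holder's centre and in line to within about 1–2°. I measured this right after placing it and did not re-measure; the final pictures show it unmoved.
- **Bystanders:** the sanding block and tape measure have not moved measurably, and the look-alikes look undisturbed.
- **Robot:** the gripper is open, clear of everything and at rest, with about 0 N of outside force.

- **Jar grip:** the jaws closed to 65 mm on the jar instead of the stated 68 mm, probably because its body is narrower than its lid.
- **Slip in a move:** one row of the retreat after releasing the chisel had a wrong sign. It sent the arm briefly the wrong way, 18 cm above the bench, and it touched nothing.

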